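# Restock the fitted counter display with its four cartons

### The arm

A 6-joint arm with a two-finger parallel gripper is mounted at the origin on a cart in front of the work surface, level with it; the furniture and walls round the work are solid. World frame = base frame: x ahead of the robot, y to its left, z up, the work surface at z = 0. Lengths are in mm, angles in rad, forces in N, time in s.
With the tool pointing down it reaches from about 350 to 975 mm from the base axis. Payload 7.1 kg.
Tool frame: the origin (TCP) lies at the very end of the fingers, on their centre line; the grasp point (between the pads) lies 19 mm behind it; y points along the fingers, x is the direction in which the jaws open and shut, and the axes are right-handed (so a half turn about y gives the same grasp; the last joint's range is limited). The gripper opens to 88 mm and grips with 3 to 60 N. Pads are 20 mm wide; open, the fingers measure 115 mm over their backs; the gripper's body (75 mm by 178 mm) begins 61 mm behind the grasp point.
Start: joints at [-1.219, 0.423, 1.63, -0, 1.089, -0.019], TCP at [226.492, -582.5, 183.175] pointing down, gripper open.
Joint ranges: [-3, 3], [-0.9, 2.11], [0.09, 2.58], [-1.31, 4.45], [0.11, 2.69], [-2.54, 2.54]. Speed limits (rad/s): [2.39, 2.39, 3.01, 3.14, 3.14, 3.14].

### API

Orientations are given as a rotation vector (axis times angle).
In Python, from workcell import ctrl gives the robot as it stands. The module is installed in compiled form; this text tells all that it offers.
- The arm moves only by the tool jog_arm, never from a script. Its argument "steps" is a list of rows, each an object with "turn": the turn, a rotation vector about the world's x, y, z scaled (see below), a list of three; "dp": the shift along the world's x, y, z scaled (see below), a list of three; "claw": the opening, from 0 (shut) to 1 (fully open). In form: [{"turn": [wx, wy, wz], "dp": [x, y, z], "claw": claw}, ...]. A call has 1 to 12 rows; each row is the pose to reach, as a shift and turn from the pose measured when the call began, turning the shorter way round; what a row does not reach only later rows make up. The controller multiplies each number of a shift by 80 mm and each number of a turn by pi rad. A row lasts 1/12 s, in which the tool goes at most 41.7 mm and 7.16 degrees, less where a joint would pass 70% of its speed; a pose out of reach is approached as far as the arm can. A call with a number of a shift or a turn outside -1 to 1 is refused whole. A call with a gripper value outside its range is refused whole. The fingers move at their own pace and stop on an object; the grip force is fixed at half the most. Time passes only in rows, so rows that repeat a pose let the fingers close. It gives the time, the measured TCP pose, the force and the opening at its end, in the units of the state.
- ctrl.get_obs(): the state, without advancing time (a new reading comes with each control period).
- ctrl.get_image(name): name is "side" or "top"; returns a dict with "img" (420x560x3 uint8, red, green, blue), "range_z" (420x560 float32, mm along the optical axis (not along the pixel's ray), 0 where there is no reading), "fovy" (degrees; the focal length in pixels is half the picture's height over the tangent of half this angle, whatever the lens; pixels are square), "cx", "cy" (the principal point, pixels), "camera_from_world" (4x4, takes a point from world to camera coordinates). Camera axes: x right, y down, z forward; pixel columns grow to the right and rows downward; lengths in mm; the calibration is good to about 2 mm. A picture is of the moment at which its call begins.
- ctrl.close_job(): hands the job in, once; it reports no verdict.
The state is a dict: "t": time; "qpos": joint angles; "qvel": joint speeds; "joint_torque": joint torques, N m; "ee_pos": TCP position; "orientation": TCP orientation; "ft_force": force on the tool from outside, world axes, zero at the start; "moment": the same for the moment, N m; "width": finger opening in mm.
Only numpy, scipy, OpenCV 4.12 (cv2) and the standard library are available. Lean on these libraries where they do the work, as an engineer would, in place of code of your own. Each camera call takes 0.05 s, during which the arm holds its last target.

### The job

Restock the walnut display tray on the marble counter: stand each of the four loose cartons standing about on the counter (three cream ones and the little teal one, not the stock in the rack at the far right) in the wooden insert whose opening is cut to its footprint, so that it stands upright on the bottom of the opening. Lower every carton in gently rather than dropping it, and leave the ribbon spool and the card holder where they are.

Things in the scene. Friction and masses are not known exactly. Their poses are not given: they have to be found in the camera images.
- carton_small: closed upright cream-coloured carton, 41 x 50 x 82 mm (x by y by height), about 120 g, rigid; grasp across its 41 mm x width from above, near the top. Standing loose on the counter, turned by up to 0.5 rad. Origin: centre of its underside; z up; x along the narrow side, y along the wide side. Second smallest
- carton_mid: closed upright cream-coloured carton, 51 x 84 x 135 mm (x by y by height), about 260 g, rigid; grasp across its 51 mm x width from above, near the top. Standing loose on the counter, turned by up to 0.5 rad. Origin: centre of its underside; z up; x along the narrow side, y along the wide side. The widest one
- carton_tall: closed upright cream-coloured carton, 49 x 64 x 205 mm (x by y by height), about 240 g, rigid; grasp across its 49 mm x width from above, near the top. Standing loose on the counter, turned by up to 0.5 rad. Origin: centre of its underside; z up; x along the narrow side, y along the wide side. The tallest one: the other cartons must be carried over it or round it
- carton_mint: closed upright teal carton, 31 x 44 x 62 mm (x by y by height), about 140 g, rigid; grasp across its 31 mm x width from above, near the top. Standing loose on the counter, turned by up to 0.5 rad. Origin: centre of its underside; z up; x along the narrow side, y along the wide side. The smallest one
- insert_small: pale wood block 86 x 110 x 30 mm with one opening 51 x 60 mm (x by y), 22 mm deep, 4 mm bevel round its mouth; cut for the 41 x 50 mm carton, 5 mm play each side. Fixed with the others, 2 x 2 in any order, edges parallel, 88 mm apart in x, 112 in y, in a walnut tray 194 x 242 mm, rim 32 mm. Origin: centre of its underside, 8 mm above the counter; z up; opening floor z = +8, top z = +30 mm
- insert_mid: pale wood block 86 x 110 x 30 mm with one opening 61 x 94 mm (x by y), 22 mm deep, 4 mm bevel round its mouth; cut for the 51 x 84 mm carton, 5 mm play each side. Fixed with the others, 2 x 2 in any order, edges parallel, 88 mm apart in x, 112 in y, in a walnut tray 194 x 242 mm, rim 32 mm. Origin: centre of its underside, 8 mm above the counter; z up; opening floor z = +8, top z = +30 mm
- insert_tall: pale wood block 86 x 110 x 30 mm with one opening 59 x 74 mm (x by y), 22 mm deep, 4 mm bevel round its mouth; cut for the 49 x 64 mm carton, 5 mm play each side. Fixed with the others, 2 x 2 in any order, edges parallel, 88 mm apart in x, 112 in y, in a walnut tray 194 x 242 mm, rim 32 mm. Origin: centre of its underside, 8 mm above the counter; z up; opening floor z = +8, top z = +30 mm
- insert_mint: pale wood block 86 x 110 x 30 mm with one opening 41 x 54 mm (x by y), 22 mm deep, 4 mm bevel round its mouth; cut for the 31 x 44 mm carton, 5 mm play each side. Fixed with the others, 2 x 2 in any order, edges parallel, 88 mm apart in x, 112 in y, in a walnut tray 194 x 242 mm, rim 32 mm. Origin: centre of its underside, 8 mm above the counter; z up; opening floor z = +8, top z = +30 mm
- ribbon_spool: bystander: spool of gold ribbon lying flat, 64 mm across, 26 mm high, loose, far left in front of the till. Origin: centre of its underside. The till behind it is fixed: foot 24 mm high from x = 0.60 (y 0.25 to 0.46), head 0.32 m high from x = 0.67 (y 0.21 to 0.51)
- card_holder: bystander: dark brown holder with small cards, 40 x 100 x 68 mm, loose, at the right. Origin: centre of its underside. Also to keep clear of, fixed: the counter bell, 86 mm across, 63 mm high, at x 0.54, y -0.19, and an acrylic sign 155 mm high at x 0.50, y 0.56

How it is judged (in metres and radians):
At the end, for the whole second after the job is handed in: Each carton stands in the insert cut to its footprint: its centre within 10 mm of the insert's centre, its underside on the floor of the opening (within 4 mm), tilted less than 0.08 rad, at rest (below 0.02 m/s) and released (horizontal distance between carton_small and insert_small below 0.01 m and z of carton_small in the frame of insert_small between 0.004 and 0.012 m and angle between each of carton_small, carton_mid, carton_tall, carton_mint's own z axis and vertical below 0.08 rad and linear speed of each of carton_small, carton_mid, carton_tall, carton_mint below 0.02 m/s and horizontal distance between carton_mid and insert_mid below 0.01 m and z of carton_mid in the frame of insert_mid between 0.004 and 0.012 m and horizontal distance between carton_tall and insert_tall below 0.01 m and z of carton_tall in the frame of insert_tall between 0.004 and 0.012 m and horizontal distance between carton_mint and insert_mint below 0.01 m and z of carton_mint in the frame of insert_mint between 0.004 and 0.012 m); the robot touches nothing.
It fails at once if a carton was dropped into its insert (faster than 0.7 m/s at the opening, a fall of about 25 mm) ((horizontal distance between carton_small and insert_small below 0.03 m and z of carton_small in the frame of insert_small below 0.08 m and linear speed of carton_small above 0.7 m/s) or (horizontal distance between carton_mid and insert_mid below 0.03 m and z of carton_mid in the frame of insert_mid below 0.08 m and linear speed of carton_mid above 0.7 m/s) or (horizontal distance between carton_tall and insert_tall below 0.03 m and z of carton_tall in the frame of insert_tall below 0.08 m and linear speed of carton_tall above 0.7 m/s) or (horizontal distance between carton_mint and insert_mint below 0.03 m and z of carton_mint in the frame of insert_mint below 0.08 m and linear speed of carton_mint above 0.7 m/s)).
It fails at once if the ribbon spool or the card holder was moved by more than 20 mm (distance of any of ribbon_spool, card_holder from where it was at the start of the episode above 0.02 m).
It also fails if it takes over 128 s, if anything falls off the work surface, if the arm or the gripper's body presses on something with over 40 N, if the wrist force passes 120 N, or if a joint passes its speed limit or range.

## Working session

There is one attempt and no reset: what is moved stays moved. The work goes in short steps, Python scripts to look and compute and a tool call to move; the robot and the scene stay as the last step left them, time stands still between calls to the robot, and variables do not carry over. Pictures are saved under pics/ and viewed, and the job is handed in when it is done.

Besides the shell and the picture viewer there is one more tool, called after "Request:" by a JSON object that holds its "fn" and its "kwargs", one argument or row to a line. jog_arm: Moves the arm, as the interface text tells. Its arguments: {"type":"object","properties":{"steps":{"type":"array","items":{"type":"object","properties":{"turn":{"type":"array","items":{"type":"number"}},"dp":{"type":"array","items":{"type":"number"}},"claw":{"type":"number"}}}}},"required":["steps"]}

```bash
mkdir -p pics
cat > h.py <<'E'
from workcell import ctrl
import numpy as np, cv2
def cam(n):
    d=ctrl.get_image(n); d['f']=210/np.tan(np.radians(d['fovy'])/2); return d
def pts(d):
    z=d['range_z']; h,w=z.shape; u,v=np.meshgrid(np.arange(w),np.arange(h))
    P=np.stack([(u-d['cx'])/d['f']*z,(v-d['cy'])/d['f']*z,z,np.ones_like(z)],-1)
    W=P@np.linalg.inv(d['camera_from_world']).T
    W=W[...,:3]; W[z<=0]=np.nan; return W
E
python3 - <<'E'
from h import *
print(ctrl.get_obs())
for n in ('top','side'):
    d=cam(n); cv2.imwrite(f'pics/{n}0.png',d['img'][...,::-1]); np.savez(f'{n}0.npz',**d)
    print(n,d['fovy'],d['cx'],d['cy'],np.linalg.inv(d['camera_from_world']).round(3), (d['range_z']>0).mean())
E
```

```text
{'t': 0.0, 'qpos': array([-1.21899214e+00,  4.23846031e-01,  1.63064645e+00,  3.13477586e-05,
        1.08860678e+00, -1.90077212e-02]), 'qvel': array([-0.00103912,  0.00209166, -0.00174417, -0.00024548, -0.00085973,
        0.00050084]), 'joint_torque': array([ 1.17701718e-03, -5.44619465e+01, -2.73670989e+01,  6.45012874e-02,
        2.27942172e-02, -1.11659938e-04]), 'ee_pos': array([ 226.30604986, -581.95096895,  182.4156129 ]), 'orientation': array([-1.36118882,  0.93274368, -0.93074541]), 'ft_force': array([-0.30105376,  0.79434093,  0.40380884]), 'moment': array([ 0.02010501,  0.04531147, -0.02814777]), 'width': 88.18500894669496}
top 53.700226583320095 277.3450738387474 208.81381486509312 [[ 1.500000e-02 -9.970000e-01  7.700000e-02  3.769550e+02]
 [-1.000000e+00 -1.500000e-02  1.000000e-03 -4.669000e+00]
 [-0.000000e+00 -7.700000e-02 -9.970000e-01  1.447181e+03]
 [ 0.000000e+00  0.000000e+00  0.000000e+00  1.000000e+00]] 0.9961819727891157
side 44.96878018930252 283.97849907137305 207.24424509890045 [[ 9.940000e-01 -4.200000e-02  1.020000e-01  3.382050e+02]
 [-1.100000e-01 -3.530000e-01  9.290000e-01 -1.523064e+03]
 [-3.000000e-03 -9.350000e-01 -3.550000e-01  6.115650e+02]
 [ 0.000000e+00  0.000000e+00  0.000000e+00  1.000000e+00]] 0.7881037414965987
```

View pics/top0.png

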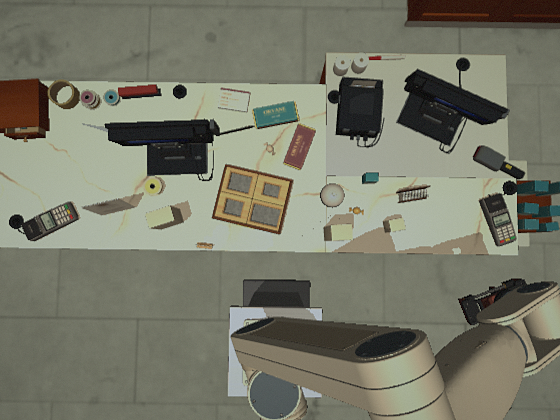

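View pics/side0.png

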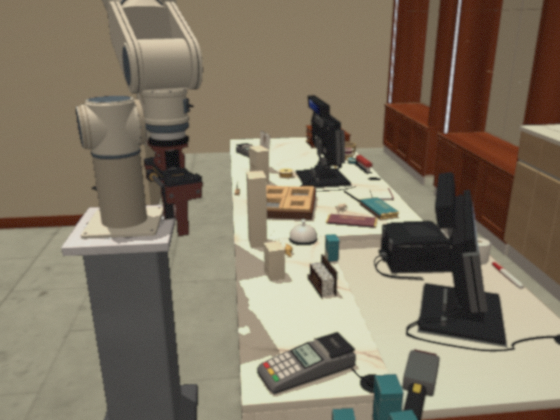

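The top view shows the cartons at about (165,215) [mid], (338,230) [tall], (395,224) [small] and (371,177) [teal], and the tray at (253,200), turned. The rack is at the far right and the till at the left. Next I'll measure them from depth.

```bash
cat > m.py <<'E'
from h import *
d=dict(np.load('top0.npz')); W=pts(d)
x,y,z=W[...,0],W[...,1],W[...,2]
print('counter z',np.nanmedian(z[150:170,20:90]), np.nanstd(z[195:225,20:60]))
def blob(name,uv,zt,tol=8,win=40,im=z):
    u0,v0=uv
    m=((z>zt-tol)&(z<zt+tol)); k=np.zeros_like(m); k[v0-win:v0+win,u0-win:u0+win]=1; m&=k
    n,l,s,c=cv2.connectedComponentsWithStats(m.astype(np.uint8))
    i=1+np.argmax(s[1:,4]); mm=l==i
    # refine: cast rays to plane at known zt
    C=np.linalg.inv(d['camera_from_world'])
    v,u=np.nonzero(mm)
    r=np.stack([(u-d['cx'])/d['f'],(v-d['cy'])/d['f'],np.ones(len(u))],-1)@C[:3,:3].T
    o=C[:3,3]; q=(o+r*((zt-o[2])/r[:,2:]))[:,:2]
    rect=cv2.minAreaRect(q.astype(np.float32)); 
    ev,E=np.linalg.eigh(np.cov(q.T)); a=np.arctan2(E[1,1],E[0,1])
    print(name,'px',s[i],'mean',q.mean(0).round(1),'z',np.median(z[mm]).round(1),'std-size',(np.sqrt(12*ev)).round(1),'long axis ang',a.round(3),'rect',np.round(rect[0],1),np.round(rect[1],1),round(rect[2],1))
blob('mid',(160,215),135); blob('tall',(338,230),205); blob('small',(395,224),82); blob('mint',(371,177),62)
blob('spool',(154,186),26); blob('holder',(411,194),68,12)
# tray
for nm,lo,hi in (('rimblocks',30,48),('floor',5,25)):
    pass
m=(z>25)&(z<50)&(x>250)&(x<650)&(y>-50)&(y<260)
v,u=np.nonzero(m);print('tray bbox',u.min(),u.max(),v.min(),v.max())
big=cv2.resize(d['img'][150:250,195:305],None,fx=7,fy=6,interpolation=cv2.INTER_CUBIC)
cv2.imwrite('pics/tray.png',cv2.resize(d['img'][155:245,200:305],None,fx=6,fy=6,interpolation=cv2.INTER_CUBIC)[...,::-1])
hm=np.clip((z[155:245,200:305])*5,0,255).astype(np.uint8)
cv2.imwrite('pics/trayz.png',cv2.resize(hm,None,fx=6,fy=6,interpolation=cv2.INTER_NEAREST))
E
python3 m.py
```

```text
counter z 0.34406681760992797 16.494871948554398
mid px [145 205  30  23 433] mean [448.6 370. ] z 135.2 std-size [51.6 85.6] long axis ang 1.905 rect [448.5 369.8] [51.5 85.1] 18.8
tall px [331 224  22  17 349] mean [ 407.3 -195.7] z 205.4 std-size [47.9 65.5] long axis ang 1.629 rect [ 406.4 -196. ] [47.8 63.2] 0.9
small px [388 217  18  15 189] mean [ 437.6 -396.4] z 82.0 std-size [40.1 51.8] long axis ang 1.808 rect [ 437.7 -396. ] [39.2 52. ] 12.1
mint px [365 172  14  10 134] mean [ 598.5 -318.2] z 62.0 std-size [32.5 46.9] long axis ang 1.707 rect [ 598.  -318.5] [30.6 44.3] 0.9
spool px [147 146  47  28 839] mean [641.9 377.8] z 23.2 std-size [ 82.7 176.5] long axis ang 1.478 rect [652.7 372.2] [ 94.8 161.4] 0.9
holder px [371 172   8  10  72] mean [ 598.5 -327.2] z 62.0 std-size [26.8 30.8] long axis ang 3.045 rect [ 597.3 -327.2] [23.5 30.7] 89.9
tray bbox 201 291 162 246m.py:27: RuntimeWarning: invalid value encountered in cast
  hm=np.clip((z[155:245,200:305])*5,0,255).astype(np.uint8)
```

Run:
```python
import cv2,numpy as np
a=cv2.imread('pics/tray.png');b=cv2.cvtColor(cv2.imread('pics/trayz.png',0),cv2.COLOR_GRAY2BGR)
s=cv2.resize(np.hstack([a,b]),(800,343));cv2.imwrite('pics/tt.png',s)
```

```text
(no output)
```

View pics/tt.png

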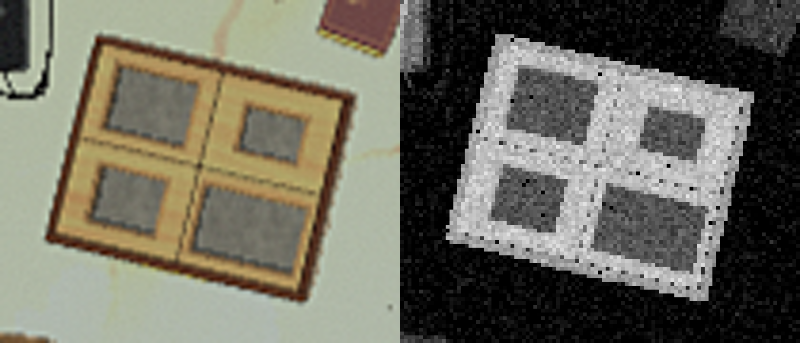

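The tray crop shows four openings: the far-left one is tall, the far-right is mint (smallest), the near-left is small and the near-right is mid. Next I'll measure each one.

```bash
cat > tray.py <<'E'
from h import *
d=dict(np.load('top0.npz')); W=pts(d); x,y,z=W[...,0],W[...,1],W[...,2]
C=np.linalg.inv(d['camera_from_world']);o=C[:3,3]
def cast(u,v,zt):
    r=np.stack([(u-d['cx'])/d['f'],(v-d['cy'])/d['f'],np.ones(len(u))],-1)@C[:3,:3].T
    return (o+r*((zt-o[2])/r[:,2:]))[:,:2]
k=np.zeros(z.shape,bool); k[160:240,208:297]=1
hi=((z>22)&k).astype(np.uint8); hi=cv2.morphologyEx(hi,cv2.MORPH_CLOSE,np.ones((3,3)))
n,l,s,c=cv2.connectedComponentsWithStats(hi); i=1+np.argmax(s[1:,4]); T=(l==i)
cs,_=cv2.findContours(T.astype(np.uint8),cv2.RETR_EXTERNAL,cv2.CHAIN_APPROX_NONE)
fill=np.zeros(z.shape,np.uint8); cv2.drawContours(fill,cs,-1,1,-1)
v,u=np.nonzero(fill); q=cast(u,v,35.)
r=cv2.minAreaRect(q.astype(np.float32)); ev,E=np.linalg.eigh(np.cov(q.T)); print('tray',q.mean(0).round(1),np.sqrt(12*ev).round(1),np.arctan2(E[1,1],E[0,1]).round(3),'rect',r)
# gray floors by colour AND depth
img=d['img'].astype(int)
hsv=cv2.cvtColor(d['img'],cv2.COLOR_RGB2HSV)
g=((hsv[...,1]<60)&(fill>0)&(z<27)).astype(np.uint8); g=cv2.morphologyEx(g,cv2.MORPH_OPEN,np.ones((3,3)))
n,l,s,c=cv2.connectedComponentsWithStats(g)
for i in range(1,n):
    if s[i,4]<60: continue
    v,u=np.nonzero(l==i); q=cast(u,v,16.); ev,E=np.linalg.eigh(np.cov(q.T))
    r=cv2.minAreaRect(q.astype(np.float32))
    print('px',c[i].round(1),s[i,4],q.mean(0).round(1),np.sqrt(12*ev).round(1),np.arctan2(E[1,1],E[0,1]).round(3),'rect',np.round(r[0],1),np.round(r[1],1),round(r[2],1),'z',np.median(z[l==i]))
R=(fill>0)&(g==0)&(z>25); print('block z',np.percentile(z[R],[10,50,90]))
h=(z>45)&(z<85)
for nm,uv in(('holder',(411,194)),('spool',(154,186)),('bell',(332,195))):
    u0,v0=uv; sl=(slice(v0-16,v0+16),slice(u0-22,u0+22)); zz=z[sl]; m=zz>12
    print(nm,'x',np.percentile(x[sl][m],[2,50,98]).round(),'y',np.percentile(y[sl][m],[2,50,98]).round(),'z',np.percentile(zz[m],[50,98]).round())
E
python3 tray.py
```

```text
tray [520.3  84.1] [193.8 241. ] 1.35 rect ((520.2821655273438, 84.13416290283203), (241.0208740234375, 194.75479125976562), 77.42823028564453)
px [239.5 182.6] 319 [577.1 130.2] [55.4 70.6] 1.297 rect [577.4 130.1] [70.5 55.2] 76.8 z 16.528360869035396
px [270.8 190.1] 159 [552.4  20.9] [37.2 51.5] 1.305 rect [552.8  20.6] [51.4 37.3] 76.9 z 17.039755259992717
px [233.3 207.4] 219 [490.2 149.6] [47.4 56.5] 1.333 rect [490.7 149.6] [56.4 48. ] 77.4 z 16.859557328442406
px [265.  214.9] 442 [465.6  39.4] [58.2 90.9] 1.371 rect [466.   39.8] [91.4 57.9] 76.8 z 16.976375502771134
block z [30.40103381 36.78599851 41.50497094]
holder x [522. 546. 568.] y [-511. -464. -419.] z [44. 66.]
spool x [535. 573. 616.] y [361. 425. 458.] z [25. 31.]
bell x [499. 537. 576.] y [-233. -190. -156.] z [38. 61.]
```

The tray's yaw is about -0.22 rad. The insert centres are tall (576,130), mint (551.5,20.5), small (490,149) and mid (465.7,39.4), and the opening sizes match the ones given. Next I'll check the obstacles near the mint carton and write a helper that works out each move.

```bash
cat > s.py <<'E'
import sys
from h import *
from scipy.spatial.transform import Rotation as R
o=ctrl.get_obs(); Rm=R.from_rotvec(o['orientation']); M=Rm.as_matrix()
def st():
    jx=M[:,0]; yaw=(np.arctan2(jx[1],jx[0])+np.pi/2)%np.pi-np.pi/2
    print('t',round(o['t'],2),'pos',o['ee_pos'].round(1),'jaw yaw',yaw.round(3),'fingers',M[:,1].round(3),'q1,q6',o['qpos'][[0,5]].round(2),'F',o['ft_force'].round(1),'w',o['width'].round(1))
    return yaw
yaw=st()
if len(sys.argv)>4:
    t=np.array(list(map(float,sys.argv[1:4]))); ty=float(sys.argv[4])
    best=None
    for k in(0,1):
        a=ty+k*np.pi; x=np.array([np.cos(a),np.sin(a),0]); yv=np.array([0,0,-1.]); T=np.stack([x,yv,np.cross(x,yv)],1)
        rv=R.from_matrix(T@M.T).as_rotvec()
        if best is None or np.linalg.norm(rv)<np.linalg.norm(best): best=rv
    print('dp',((t-o['ee_pos'])/80).round(3),'turn',(best/np.pi).round(4))
E
python3 s.py 598 -318 120 0.08
python3 - <<'E'
from h import *
d=dict(np.load('top0.npz')); W=pts(d); x,y,z=W[...,0],W[...,1],W[...,2]
m=(y>-430)&(y<-150)&(x>640)&(x<740)&(z>20); print(m.sum(),x[m].min() if m.any() else '',np.percentile(z[m],[50,99]))
for xx in range(640,740,20):
    k=m&(x>xx)&(x<xx+20)
    if k.sum(): print(xx,k.sum(),y[k].min().round(),y[k].max().round(),z[k].max().round())
# mint/tall yaw from side view: side depth points on faces
d=dict(np.load('side0.npz')); W=pts(d); x,y,z=W[...,0],W[...,1],W[...,2]
for n,c,r,h in(('mint',(598,-318),38,62),('tall',(407,-196),48,205),('small',(437.6,-396),45,82)):
    m=(np.hypot(x-c[0],y-c[1])<r)&(z>12)&(z<h-8)
    q=np.stack([x[m],y[m]],-1); 
    nb=np.percentile(q,[2,50,98],axis=0).round(); 
    # front face line fit
    f=q[q[:,1]<c[1]-10]; l=cv2.fitLine(f.astype(np.float32),cv2.DIST_HUBER,0,.01,.01).ravel(); print(n,len(q),len(f),nb.tolist(),'front yaw',np.arctan(l[1]/l[0]).round(3),l[2:].round(1))
E
```

```text
Traceback (most recent call last):
  File "s.py", line 9, in <module>
    yaw=st()
  File "s.py", line 7, in st
    print('t',round(o['t'],2),'pos',o['ee_pos'].round(1),'jaw yaw',yaw.round(3),'fingers',M[:,1].round(3),'q1,q6',o['qpos'][[0,5]].round(2),'F',o['ft_force'].round(1),'w',o['width'].round(1))
                                                                                                                                                                           ^^^^^^^^^^^^^^^^
AttributeError: 'float' object has no attribute 'round'
Traceback (most recent call last):
IndexError: index -1 is out of bounds for axis 0 with size 0
```

Nothing stands higher than 20 mm in that area.

```bash
sed -i "s/o\['width'\].round(1)/round(float(o['width']),1)/" s.py
python3 s.py 598 -318 120 0.08
python3 - <<'E'
from h import *
d=dict(np.load('side0.npz')); W=pts(d); x,y,z=W[...,0],W[...,1],W[...,2]
for n,c,r,h in(('mint',(598,-318),38,62),('tall',(407,-196),48,205),('small',(437.6,-396),45,82)):
    m=(np.hypot(x-c[0],y-c[1])<r)&(z>12)&(z<h-8)
    q=np.stack([x[m],y[m]],-1); 
    nb=np.percentile(q,[2,50,98],axis=0).round(); 
    f=q[q[:,1]<c[1]-10]; l=cv2.fitLine(f.astype(np.float32),cv2.DIST_HUBER,0,.01,.01).ravel(); print(n,len(q),len(f),nb.tolist(),'front yaw',np.arctan(l[1]/l[0]).round(3),l[2:].round(1))
E
```

```text
t 0.1 pos [ 226.3 -582.   182.5] jaw yaw -1.2 fingers [-0.001  0.001 -1.   ] q1,q6 [-1.22 -0.02] F [-0.4 -0.9  0.4] w 87.9
dp [ 4.646  3.3   -0.781] turn [-3.000e-04 -4.000e-04  4.074e-01]
mint 219 174 [[580.0, -344.0], [592.0, -338.0], [611.0, -299.0]] front yaw -0.061 [ 596.2 -339. ]
tall 1225 1142 [[380.0, -232.0], [404.0, -226.0], [430.0, -177.0]] front yaw 0.04 [ 406.2 -226.1]
small 476 405 [[412.0, -425.0], [434.0, -418.0], [460.0, -382.0]] front yaw 0.178 [ 440.  -419.3]
```

Request:
{"fn": "jog_arm", "kwargs": {
  "steps": [
    {"dp": [0.93,0.66,0],"turn": [0,0,0.098],"claw": 1},
    {"dp": [0.93,0.66,0],"turn": [0,0,0.098],"claw": 1},
    {"dp": [0.93,0.66,0],"turn": [0,0,0.098],"claw": 1},
    {"dp": [0.93,0.66,0],"turn": [0,0,0.098],"claw": 1}
  ]
}}

```text
t: 0.43
ee_pos: [302.5, -527.3, 182.1]
orientation: [-1.456, 0.694, -0.691]
ft_force: [0.5, -0.1, 0.5]
width: 87.7
```

Request:
{"fn": "jog_arm", "kwargs": {
  "steps": [
    {"dp": [0.93,0.66,0],"turn": [0,0,0.098],"claw": 1},
    {"dp": [0.93,0.66,0],"turn": [0,0,0.098],"claw": 1},
    {"dp": [0.93,0.66,0],"turn": [0,0,0.098],"claw": 1},
    {"dp": [0.93,0.66,0],"turn": [0,0,0.098],"claw": 1}
  ]
}}

```text
t: 0.77
ee_pos: [378.2, -473.6, 181.8]
orientation: [-1.522, 0.453, -0.449]
ft_force: [0.6, 0.1, 0.6]
width: 87.6
```

Request:
{"fn": "jog_arm", "kwargs": {
  "steps": [
    {"dp": [0.93,0.66,0],"turn": [0,0,0.098],"claw": 1},
    {"dp": [0.93,0.66,0],"turn": [0,0,0.098],"claw": 1},
    {"dp": [0.93,0.66,0],"turn": [0,0,0.098],"claw": 1},
    {"dp": [0.93,0.66,0],"turn": [0,0,0.098],"claw": 1}
  ]
}}

```text
t: 1.1
ee_pos: [453.3, -420.6, 181.6]
orientation: [-1.56, 0.212, -0.208]
ft_force: [0.2, -0.1, -0.7]
width: 87.5
```

Request:
{"fn": "jog_arm", "kwargs": {
  "steps": [
    {"dp": [0.93,0.66,0],"turn": [0,0,0.098],"claw": 1},
    {"dp": [0.93,0.66,0],"turn": [0,0,0.098],"claw": 1},
    {"dp": [0.93,0.66,0],"turn": [0,0,0.098],"claw": 1},
    {"dp": [0.93,0.66,0],"turn": [0,0,0.098],"claw": 1}
  ]
}}

```text
t: 1.43
ee_pos: [528.0, -368.3, 181.4]
orientation: [-1.57, -0.028, 0.033]
ft_force: [-0.5, -0.2, 0.5]
width: 87.9
```

Request:
{"fn": "jog_arm", "kwargs": {
  "steps": [
    {"dp": [0.87,0.63,-0.8],"turn": [0,0,0],"claw": 1},
    {"dp": [0.87,0.63,-0.8],"turn": [0,0,0],"claw": 1},
    {"dp": [0.87,0.63,-0.8],"turn": [0,0,0],"claw": 1},
    {"dp": [0.87,0.63,-0.8],"turn": [0,0,0],"claw": 1},
    {"dp": [0.87,0.63,-0.8],"turn": [0,0,0],"claw": 1}
  ]
}}

```text
t: 1.85
ee_pos: [595.6, -319.2, 116.1]
orientation: [-1.57, -0.022, 0.031]
ft_force: [-0.4, -0.3, -0.1]
width: 87.9
```

```bash
python3 s.py 598 -318 32 0.04
python3 - <<'E'
from h import *
d=cam('side'); a=d['img'][180:330,220:400]; cv2.imwrite('pics/g1.png',cv2.resize(a,None,fx=3,fy=3,interpolation=cv2.INTER_CUBIC)[...,::-1])
E
```

```text
t 1.85 pos [ 595.6 -319.2  116.1] jaw yaw 0.034 fingers [-0.006  0.001 -1.   ] q1,q6 [-0.51 -0.54] F [-0.4 -0.3 -0.1] w 87.9
dp [ 0.03   0.016 -1.052] turn [-0.0002 -0.0019  0.0019]
```

View pics/g1.png

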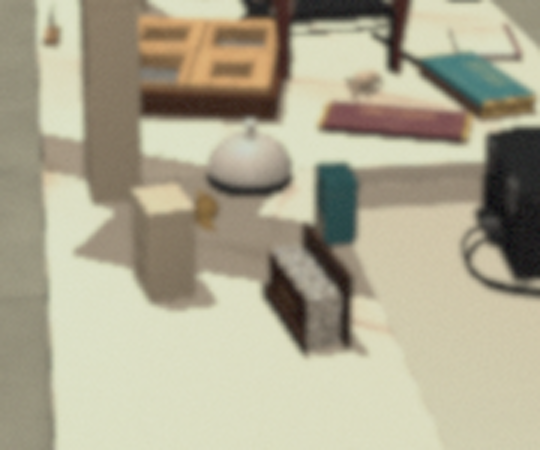

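The side crop shows the fingers at (285,80) and (395,80), either side of the teal carton at (337,200). I'll lower and grip.

Request:
{"fn": "jog_arm", "kwargs": {
  "steps": [
    {"dp": [0.03,0.016,-0.4],"turn": [0,-0.002,0],"claw": 1},
    {"dp": [0.03,0.016,-0.8],"turn": [0,-0.002,0],"claw": 1},
    {"dp": [0.03,0.016,-1.0],"turn": [0,-0.002,0],"claw": 1},
    {"dp": [0.03,0.016,-1.0],"turn": [0,-0.002,0],"claw": 1},
    {"dp": [0.03,0.016,-1.0],"turn": [0,-0.002,0],"claw": 1}
  ]
}}

```text
t: 2.32
ee_pos: [597.1, -320.5, 38.0]
orientation: [-1.571, -0.026, 0.023]
ft_force: [0.2, -0.5, 0.8]
width: 88.1
```

Request:
{"fn": "jog_arm", "kwargs": {
  "steps": [
    {"dp": [0,0,-0.04],"claw": 1,"turn": [0,0,0]},
    {"dp": [0,0,-0.04],"claw": 0,"turn": [0,0,0]},
    {"dp": [0,0,-0.04],"claw": 0,"turn": [0,0,0]},
    {"dp": [0,0,-0.04],"claw": 0,"turn": [0,0,0]},
    {"dp": [0,0,-0.04],"claw": 0,"turn": [0,0,0]},
    {"dp": [0,0,-0.04],"claw": 0,"turn": [0,0,0]},
    {"dp": [0,0,-0.04],"claw": 0,"turn": [0,0,0]},
    {"dp": [0,0,-0.04],"claw": 0,"turn": [0,0,0]},
    {"dp": [0,0,-0.04],"claw": 0,"turn": [0,0,0]},
    {"dp": [0,0,-0.04],"claw": 0,"turn": [0,0,0]},
    {"dp": [0,0,-0.04],"claw": 0,"turn": [0,0,0]},
    {"dp": [0,0,-0.04],"claw": 0,"turn": [0,0,0]}
  ]
}}

```text
t: 3.32
ee_pos: [597.1, -320.4, 34.7]
orientation: [-1.571, -0.026, 0.023]
ft_force: [-0.2, 0.3, -0.4]
width: 17.8
```

```bash
python3 s.py 551.5 20.5 150 -0.22
```

```text
t 3.32 pos [ 597.1 -320.4   34.7] jaw yaw 0.031 fingers [ 0.002 -0.    -1.   ] q1,q6 [-0.51 -0.54] F [-0.2  0.3 -0.4] w 17.8
dp [-0.57   4.261  1.441] turn [ 0.0002  0.0005 -0.0798]
```

A width of 17.8 is less than the carton's 31 mm, so something is wrong. I'll look before moving.

Run:
```python
from h import *
d=cam('side'); a=d['img'][180:330,220:400]
e=cam('top'); b=e['img'][150:250,310:430]
A=cv2.resize(a,(480,400),interpolation=cv2.INTER_CUBIC); B=cv2.resize(b,(320,267),interpolation=cv2.INTER_CUBIC)
o=np.zeros((400,800,3),np.uint8);o[:,:480]=A;o[:267,480:]=B
cv2.imwrite('pics/g2.png',o[...,::-1]); print(ctrl.get_obs()['width'])
```

```text
9.690685876994385
```

View pics/g2.png

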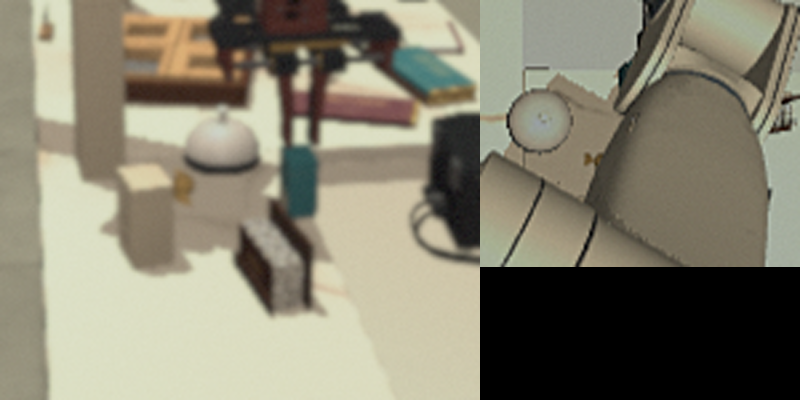

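The fingertips in the side crop are at (288–318,143), ending at the top of the teal carton (300,150), so they are behind it or above it. The range data will tell which.

Run:
```python
from h import *
d=cam('side'); W=pts(d); x,y,z=W[...,0],W[...,1],W[...,2]
hsv=cv2.cvtColor(d['img'],cv2.COLOR_RGB2HSV)
# crop coords -> px: u=220+cu*180/480, v=180+cv*150/400
for v in range(205,265,4):
    print(v,[tuple(np.nan_to_num(W[v,u],nan=-1).round().astype(int).tolist()) for u in (327,333,337)], hsv[v,333].tolist())
m=(hsv[...,0]>80)&(hsv[...,0]<100)&(hsv[...,1]>80); m[:230]=0;m[270:]=0;m[:,:310]=0;m[:,350:]=0
print(m.sum(),[np.percentile(a[m],[3,50,97]).round() for a in (x,y,z)])
print(ctrl.get_obs()['width'],ctrl.get_obs()['ee_pos'])
```

```text
205 [(576, -351, 165), (590, -356, 166), (602, -345, 162)] [23, 39, 78]
209 [(581, -328, 145), (678, 52, -4), (606, -331, 145)] [20, 54, 194]
213 [(580, -333, 136), (669, 6, 0), (607, -327, 133)] [18, 56, 150]
217 [(580, -335, 126), (601, -308, 114), (607, -329, 122)] [2, 86, 92]
221 [(580, -333, 114), (601, -311, 104), (607, -332, 112)] [1, 83, 80]
225 [(582, -326, 100), (601, -312, 93), (608, -330, 100)] [33, 33, 145]
229 [(583, -325, 88), (601, -315, 83), (608, -329, 89)] [35, 38, 159]
233 [(583, -326, 77), (636, -155, 0), (608, -331, 78)] [41, 32, 151]
237 [(586, -314, 60), (601, -317, 61), (645, -170, -7)] [88, 109, 82]
241 [(582, -334, 58), (596, -341, 60), (607, -341, 60)] [90, 104, 81]
245 [(582, -334, 46), (598, -336, 47), (608, -338, 47)] [89, 88, 78]
249 [(581, -338, 37), (597, -340, 37), (608, -338, 35)] [89, 108, 73]
253 [(583, -333, 23), (597, -343, 27), (608, -342, 25)] [89, 107, 74]
257 [(583, -336, 12), (598, -340, 13), (609, -337, 11)] [89, 108, 73]
261 [(558, -459, 64), (598, -340, 2), (608, -343, 3)] [40, 23, 98]
219 [array([nan, nan, nan]), array([nan, nan, nan]), array([nan, nan, nan])]
6.192591322267755 [ 597.09083655 -320.40949885   34.7798724 ]
```

The fingers at x=583 and 608, y=-330 can be seen only down to z≈70. They have shut above the carton, even though the reported TCP z is 34.7. I'll open them and measure the tip height in the side view.

Request:
{"fn": "jog_arm", "kwargs": {
  "steps": [
    {"dp": [0,0,0],"claw": 1,"turn": [0,0,0]},
    {"dp": [0,0,0],"claw": 1,"turn": [0,0,0]},
    {"dp": [0,0,0],"claw": 1,"turn": [0,0,0]},
    {"dp": [0,0,0],"claw": 1,"turn": [0,0,0]},
    {"dp": [0,0,0],"claw": 1,"turn": [0,0,0]},
    {"dp": [0,0,0],"claw": 1,"turn": [0,0,0]},
    {"dp": [0,0,0],"claw": 1,"turn": [0,0,0]},
    {"dp": [0,0,0],"claw": 1,"turn": [0,0,0]},
    {"dp": [0,0,0],"claw": 1,"turn": [0,0,0]},
    {"dp": [0,0,0],"claw": 1,"turn": [0,0,0]}
  ]
}}

```text
t: 4.3
ee_pos: [597.1, -320.4, 34.8]
orientation: [-1.571, -0.026, 0.023]
ft_force: [-0.2, 0.5, -0.9]
width: 69.5
```

Run:
```python
from h import *
d=cam('side'); W=pts(d); x,y,z=W[...,0],W[...,1],W[...,2]; o=ctrl.get_obs()
print(o['ee_pos'],o['width'],o['qpos'].round(3))
a=d['img'][180:330,220:400]; cv2.imwrite('pics/g3.png',cv2.resize(a,None,fx=3,fy=3,interpolation=cv2.INTER_CUBIC)[...,::-1])
m=(x>530)&(x<660)&(y>-345)&(y<-290)&(z>5)&(z<140)
for lo in range(10,140,10):
    k=m&(z>=lo)&(z<lo+10)
    if k.any(): print(lo,k.sum(),np.percentile(x[k],[0,25,50,75,100]).round().tolist(),np.median(y[k]).round())
```

```text
[ 597.10036098 -320.40764443   34.78015175] 73.58931512011495 [-5.100e-01  6.750e-01  1.585e+00  1.000e-03  8.800e-01 -5.420e-01]
10 50 [580.0, 582.0, 590.0, 601.0, 612.0] -338.0
20 55 [581.0, 583.0, 593.0, 601.0, 611.0] -339.0
30 50 [580.0, 583.0, 592.0, 603.0, 612.0] -338.0
40 54 [580.0, 582.0, 592.0, 602.0, 611.0] -337.0
50 68 [580.0, 583.0, 591.0, 600.0, 611.0] -336.0
60 60 [582.0, 591.0, 599.0, 605.0, 611.0] -321.0
70 20 [553.0, 557.0, 630.0, 632.0, 639.0] -330.0
80 37 [552.0, 555.0, 630.0, 633.0, 638.0] -329.0
90 39 [552.0, 556.0, 630.0, 633.0, 640.0] -330.0
100 37 [550.0, 554.0, 631.0, 633.0, 640.0] -329.0
110 39 [550.0, 555.0, 630.0, 634.0, 642.0] -330.0
120 47 [549.0, 554.0, 630.0, 634.0, 643.0] -330.0
130 47 [547.0, 553.0, 632.0, 635.0, 645.0] -331.0
```

View pics/g3.png

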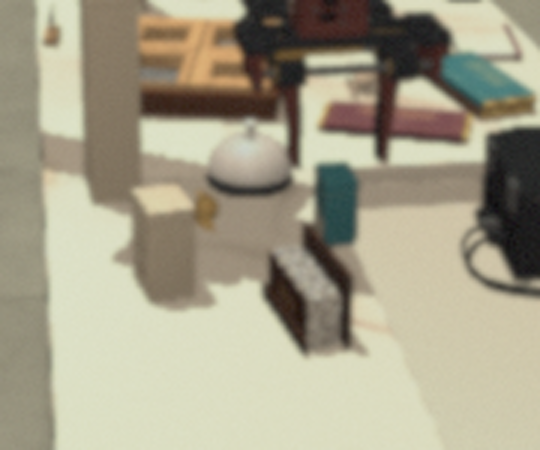

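The open fingertips are at (295,162) and (382,160) in the crop, at z≈74 where the reading says 34.8. In x and y they agree (centre about 595,-320). I'll check whether the same offset was there at the start.

```bash
python3 - <<'E'
from h import *
d=dict(np.load('side0.npz')); W=pts(d); x,y,z=W[...,0],W[...,1],W[...,2]
m=(x>140)&(x<310)&(y>-680)&(y<-480)&(z>60)&(z<400)
for lo in range(150,330,10):
    k=m&(z>=lo)&(z<lo+10)
    if k.any(): print(lo,k.sum(),np.percentile(x[k],[0,50,100]).round().tolist(),np.percentile(y[k],[0,50,100]).round())
E
python3 s.py
```

```text
220 99 [197.0, 234.0, 254.0] [-637. -625. -533.]
230 115 [196.0, 234.0, 254.0] [-639. -627. -534.]
240 115 [197.0, 233.0, 255.0] [-636. -625. -533.]
250 108 [196.0, 237.0, 255.0] [-637. -630. -533.]
260 77 [197.0, 240.0, 255.0] [-638. -633. -537.]
270 71 [195.0, 245.0, 256.0] [-641. -635. -534.]
280 72 [196.0, 244.0, 257.0] [-642. -636. -536.]
290 21 [202.0, 246.0, 263.0] [-651. -638. -540.]
300 218 [166.0, 245.0, 284.0] [-670. -655. -517.]
310 330 [168.0, 232.0, 284.0] [-671. -650. -523.]
320 280 [164.0, 233.0, 287.0] [-676. -653. -514.]
t 4.35 pos [ 597.1 -320.4   34.8] jaw yaw 0.031 fingers [ 0.002 -0.    -1.   ] q1,q6 [-0.51 -0.54] F [ 0.3 -0.7 -0.1] w 73.6
```

The tip was at z≈221 against a reported 182.4, so the real fingertips sit a constant ~39.5 mm above the reported TCP, with x and y agreeing. The counter and the carton tops read correctly in the camera, so I'll trust the picture: true tip z = reported + 39.5. I'll go down 41 mm while watching the force.

Request:
{"fn": "jog_arm", "kwargs": {
  "steps": [
    {"dp": [0,0,-0.15],"claw": 1,"turn": [0,0,0]},
    {"dp": [0,0,-0.25],"claw": 1,"turn": [0,0,0]},
    {"dp": [0,0,-0.3],"claw": 1,"turn": [0,0,0]},
    {"dp": [0,0,-0.3],"claw": 1,"turn": [0,0,0]}
  ]
}}

```text
t: 4.68
ee_pos: [595.8, -319.7, 8.7]
orientation: [-1.569, -0.023, 0.025]
ft_force: [0.3, 0.2, -0.4]
width: 87.9
```

Request:
{"fn": "jog_arm", "kwargs": {
  "steps": [
    {"dp": [0,0,-0.1],"claw": 1,"turn": [0,0,0]},
    {"dp": [0,0,-0.2],"claw": 1,"turn": [0,0,0]},
    {"dp": [0,0,-0.2],"claw": 0,"turn": [0,0,0]},
    {"dp": [0,0,-0.2],"claw": 0,"turn": [0,0,0]},
    {"dp": [0,0,-0.2],"claw": 0,"turn": [0,0,0]},
    {"dp": [0,0,-0.2],"claw": 0,"turn": [0,0,0]},
    {"dp": [0,0,-0.2],"claw": 0,"turn": [0,0,0]},
    {"dp": [0,0,-0.2],"claw": 0,"turn": [0,0,0]},
    {"dp": [0,0,-0.2],"claw": 0,"turn": [0,0,0]},
    {"dp": [0,0,-0.2],"claw": 0,"turn": [0,0,0]},
    {"dp": [0,0,-0.2],"claw": 0,"turn": [0,0,0]},
    {"dp": [0,0,-0.2],"claw": 0,"turn": [0,0,0]}
  ]
}}

```text
t: 5.68
ee_pos: [596.2, -319.8, -7.0]
orientation: [-1.57, -0.024, 0.024]
ft_force: [0.6, 0.3, 1.2]
width: 29.8
```

Request:
{"fn": "jog_arm", "kwargs": {
  "steps": [
    {"dp": [0,0,0],"claw": 0,"turn": [0,0,0]},
    {"dp": [0,0,0.1],"claw": 0,"turn": [0,0,0]},
    {"dp": [0,0,0.25],"claw": 0,"turn": [0,0,0]},
    {"dp": [0,0,0.5],"claw": 0,"turn": [0,0,0]},
    {"dp": [0,0,0.5],"claw": 0,"turn": [0,0,0]},
    {"dp": [0,0,0.5],"claw": 0,"turn": [0,0,0]}
  ]
}}

```text
t: 6.18
ee_pos: [597.4, -320.5, 34.8]
orientation: [-1.571, -0.026, 0.022]
ft_force: [-0.5, -0.0, -1.3]
width: 30.1
```

```bash
python3 s.py 551.5 20.5 110 -0.22;python3 - <<'E'
from h import *
d=cam('side'); a=d['img'][180:330,220:400]; cv2.imwrite('pics/g4.png',cv2.resize(a,None,fx=3,fy=3,interpolation=cv2.INTER_CUBIC)[...,::-1])
E
```

```text
t 6.18 pos [ 597.4 -320.5   34.8] jaw yaw 0.031 fingers [ 0.003 -0.001 -1.   ] q1,q6 [-0.51 -0.54] F [-0.5 -0.  -1.3] w 30.1
dp [-0.573  4.263  0.94 ] turn [ 0.0003  0.0008 -0.0798]
```

View pics/g4.png

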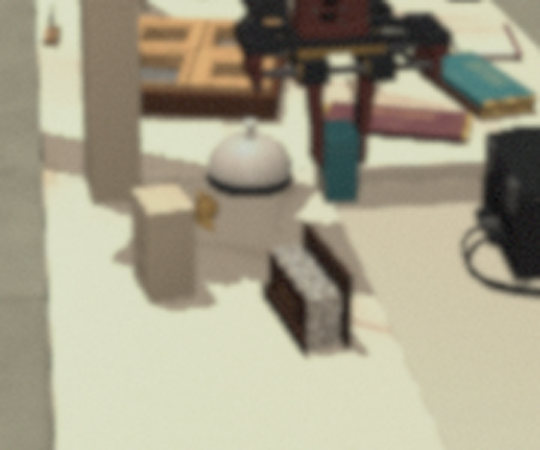

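The teal carton is gripped (width 30) and hangs straight at (340,160) in the crop. I'll carry it over the bell to its insert; with the carton's +2 mm offset in y, the TCP goes to (551,18.5).

Request:
{"fn": "jog_arm", "kwargs": {
  "steps": [
    {"dp": [0,0,0.4],"claw": 0,"turn": [0,0,0]},
    {"dp": [0,0.1,0.7],"claw": 0,"turn": [0,0,0]},
    {"dp": [-0.1,0.3,1],"claw": 0,"turn": [0,0,0]},
    {"dp": [-0.1,0.4,1],"claw": 0,"turn": [0,0,0]},
    {"dp": [-0.1,0.4,1],"claw": 0,"turn": [0,0,0]}
  ]
}}

```text
t: 6.65
ee_pos: [588.5, -286.7, 113.9]
orientation: [-1.57, -0.026, 0.024]
ft_force: [-0.7, 0.8, -1.5]
width: 29.7
```

Request:
{"fn": "jog_arm", "kwargs": {
  "steps": [
    {"dp": [-0.06,0.4,0],"claw": 0,"turn": [0,0,-0.01]},
    {"dp": [-0.12,0.8,0],"claw": 0,"turn": [0,0,-0.02]},
    {"dp": [-0.12,0.96,0],"claw": 0,"turn": [0,0,-0.02]},
    {"dp": [-0.12,0.96,0],"claw": 0,"turn": [0,0,-0.02]}
  ]
}}

```text
t: 6.98
ee_pos: [577.5, -207.2, 111.8]
orientation: [-1.569, 0.024, -0.02]
ft_force: [0.8, -0.1, -1.4]
width: 30.2
```

Request:
{"fn": "jog_arm", "kwargs": {
  "steps": [
    {"dp": [-0.06,0.4,0],"claw": 0,"turn": [0,0,-0.01]},
    {"dp": [-0.12,0.8,0],"claw": 0,"turn": [0,0,-0.02]},
    {"dp": [-0.12,0.96,0],"claw": 0,"turn": [0,0,-0.02]},
    {"dp": [-0.12,0.96,0],"claw": 0,"turn": [0,0,-0.02]}
  ]
}}

```text
t: 7.32
ee_pos: [567.6, -128.8, 110.8]
orientation: [-1.567, 0.072, -0.066]
ft_force: [0.5, -0.4, -1.7]
width: 29.6
```

Request:
{"fn": "jog_arm", "kwargs": {
  "steps": [
    {"dp": [-0.06,0.4,0],"claw": 0,"turn": [0,0,-0.01]},
    {"dp": [-0.12,0.8,0],"claw": 0,"turn": [0,0,-0.02]},
    {"dp": [-0.12,0.96,0],"claw": 0,"turn": [0,0,-0.02]},
    {"dp": [-0.12,0.96,0],"claw": 0,"turn": [0,0,-0.02]}
  ]
}}

```text
t: 7.65
ee_pos: [558.4, -51.1, 110.4]
orientation: [-1.565, 0.119, -0.112]
ft_force: [-0.2, -0.8, -2.1]
width: 29.9
```

Request:
{"fn": "jog_arm", "kwargs": {
  "steps": [
    {"dp": [-0.06,0.4,0],"claw": 0,"turn": [0,0,-0.01]},
    {"dp": [-0.12,0.8,0],"claw": 0,"turn": [0,0,-0.02]},
    {"dp": [-0.12,0.94,0],"claw": 0,"turn": [0,0,-0.02]},
    {"dp": [-0.12,0.94,0],"claw": 0,"turn": [0,0,-0.02]},
    {"dp": [-0.12,0.94,0],"claw": 0,"turn": [0,0,-0.02]},
    {"dp": [-0.12,0.94,0],"claw": 0,"turn": [0,0,-0.02]}
  ]
}}

```text
t: 8.15
ee_pos: [549.6, 22.5, 110.3]
orientation: [-1.563, 0.167, -0.162]
ft_force: [-0.9, 0.4, -1.8]
width: 29.5
```

```bash
python3 s.py 551 18.5 35 -0.22
```

```text
t 8.15 pos [549.6  22.5 110.3] jaw yaw -0.209 fingers [-0.003  0.002 -1.   ] q1,q6 [0.02 0.23] F [-0.9  0.4 -1.8] w 29.5
dp [ 0.018 -0.05  -0.942] turn [-0.0007 -0.001  -0.0034]
```

Request:
{"fn": "jog_arm", "kwargs": {
  "steps": [
    {"dp": [0.018,-0.05,-0.3],"claw": 0,"turn": [-0.0007,-0.001,-0.0034]},
    {"dp": [0.018,-0.05,-0.6],"claw": 0,"turn": [-0.0007,-0.001,-0.0034]},
    {"dp": [0.018,-0.05,-0.85],"claw": 0,"turn": [-0.0007,-0.001,-0.0034]},
    {"dp": [0.018,-0.05,-0.85],"claw": 0,"turn": [-0.0007,-0.001,-0.0034]},
    {"dp": [0.018,-0.05,-0.85],"claw": 0,"turn": [-0.0007,-0.001,-0.0034]},
    {"dp": [0.018,-0.05,-0.85],"claw": 0,"turn": [-0.0007,-0.001,-0.0034]}
  ]
}}

```text
t: 8.65
ee_pos: [552.0, 17.6, 43.2]
orientation: [-1.564, 0.173, -0.174]
ft_force: [-0.1, 0.2, -1.7]
width: 29.9
```

```bash
python3 s.py 551 18.5 9 -0.22;python3 - <<'E'
from h import *
d=cam('side'); W=pts(d); x,y,z=W[...,0],W[...,1],W[...,2]
hsv=cv2.cvtColor(d['img'],cv2.COLOR_RGB2HSV)
m=(hsv[...,0]>80)&(hsv[...,0]<100)&(hsv[...,1]>60)&(np.hypot(x-551,y-20)<45)&(z>45)&(z<125); print(m.sum(),[np.percentile(a[m],[3,50,97]).round().tolist() for a in (x,y,z)])
a=d['img'][150:250,220:360]; e=cam('top')['img'][140:260,190:330]
A=cv2.resize(a,(440,314),interpolation=cv2.INTER_CUBIC);B=cv2.resize(e,(360,314),interpolation=cv2.INTER_CUBIC)
cv2.imwrite('pics/g5.png',np.hstack([A,B])[...,::-1])
E
```

```text
t 8.65 pos [552.   17.6  43.2] jaw yaw -0.221 fingers [ 0.001  0.    -1.   ] q1,q6 [0.01 0.23] F [-0.1  0.2 -1.7] w 29.9
dp [-0.012  0.011 -0.428] turn [-0.      0.0004  0.0003]
151 [[538.0, 550.0, 561.0], [-9.0, -1.0, 28.0], [58.0, 90.0, 112.0]]
```

View pics/g5.png

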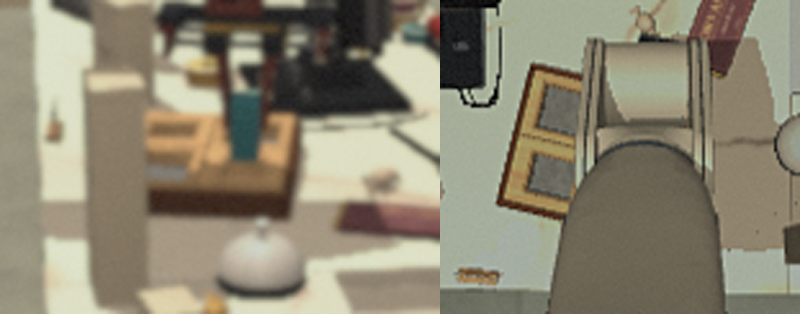

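The carton hangs over the far-right opening at (245,130), and its top is at z=112 as expected. I'll lower it, release and lift off.

Request:
{"fn": "jog_arm", "kwargs": {
  "steps": [
    {"dp": [-0.012,0.011,-0.06],"claw": 0,"turn": [0,0,0]},
    {"dp": [-0.012,0.011,-0.12],"claw": 0,"turn": [0,0,0]},
    {"dp": [-0.012,0.011,-0.18],"claw": 0,"turn": [0,0,0]},
    {"dp": [-0.012,0.011,-0.24],"claw": 0,"turn": [0,0,0]},
    {"dp": [-0.012,0.011,-0.3],"claw": 0,"turn": [0,0,0]},
    {"dp": [-0.012,0.011,-0.34],"claw": 0,"turn": [0,0,0]},
    {"dp": [-0.012,0.011,-0.38],"claw": 0,"turn": [0,0,0]},
    {"dp": [-0.012,0.011,-0.4],"claw": 0,"turn": [0,0,0]},
    {"dp": [-0.012,0.011,-0.41],"claw": 0,"turn": [0,0,0]},
    {"dp": [-0.012,0.011,-0.41],"claw": 0,"turn": [0,0,0]}
  ]
}}

```text
t: 9.58
ee_pos: [551.3, 18.9, 10.7]
orientation: [-1.564, 0.171, -0.175]
ft_force: [0.3, -0.3, -1.2]
width: 29.8
```

```bash
python3 s.py 551 18.5 9 -0.22
```

```text
t 9.58 pos [551.3  18.9  10.7] jaw yaw -0.22 fingers [ 0.002  0.    -1.   ] q1,q6 [0.01 0.23] F [ 0.3 -0.3 -1.2] w 29.8
dp [-0.003 -0.006 -0.022] turn [-0.      0.0007  0.0001]
```

Request:
{"fn": "jog_arm", "kwargs": {
  "steps": [
    {"dp": [0,0,-0.02],"claw": 0,"turn": [0,0,0]},
    {"dp": [0,0,-0.02],"claw": 0,"turn": [0,0,0]},
    {"dp": [0,0,-0.02],"claw": 1,"turn": [0,0,0]},
    {"dp": [0,0,-0.02],"claw": 1,"turn": [0,0,0]},
    {"dp": [0,0,-0.02],"claw": 1,"turn": [0,0,0]},
    {"dp": [0,0,-0.02],"claw": 1,"turn": [0,0,0]},
    {"dp": [0,0,-0.02],"claw": 1,"turn": [0,0,0]},
    {"dp": [0,0,-0.02],"claw": 1,"turn": [0,0,0]}
  ]
}}

```text
t: 10.25
ee_pos: [551.4, 19.0, 9.2]
orientation: [-1.564, 0.171, -0.175]
ft_force: [-0.5, -0.3, -0.4]
width: 66.4
```

Request:
{"fn": "jog_arm", "kwargs": {
  "steps": [
    {"dp": [0,0,0.2],"claw": 1,"turn": [0,0,0]},
    {"dp": [0,0,0.6],"claw": 1,"turn": [0,0,0]},
    {"dp": [0,0,1],"claw": 1,"turn": [0,0,0]},
    {"dp": [0,0,1],"claw": 1,"turn": [0,0,0]}
  ]
}}

```text
t: 10.58
ee_pos: [555.2, 19.0, 94.4]
orientation: [-1.562, 0.165, -0.182]
ft_force: [0.9, 0.4, 0.3]
width: 87.6
```

```bash
python3 s.py 438 -396 60 0.2;python3 - <<'E'
from h import *
d=cam('side'); W=pts(d); x,y,z=W[...,0],W[...,1],W[...,2]
hsv=cv2.cvtColor(d['img'],cv2.COLOR_RGB2HSV)
m=(hsv[...,0]>80)&(hsv[...,0]<100)&(hsv[...,1]>60)&(np.hypot(x-551,y-20)<45)&(z>35)&(z<125); print(m.sum(),[np.percentile(a[m],[3,50,97]).round().tolist() for a in (x,y,z)])
a=d['img'][150:250,220:360]
cv2.imwrite('pics/g6.png',cv2.resize(a,None,fx=4,fy=4,interpolation=cv2.INTER_CUBIC)[...,::-1])
E
```

```text
t 10.58 pos [555.2  19.   94.4] jaw yaw -0.22 fingers [ 0.011  0.    -1.   ] q1,q6 [0.01 0.23] F [0.9 0.4 0.3] w 87.6
dp [-1.465 -5.188 -0.431] turn [-0.0008  0.0034  0.1338]
98 [[538.0, 549.0, 560.0], [-7.0, 1.0, 27.0], [41.0, 65.0, 78.0]]
```

View pics/g6.png

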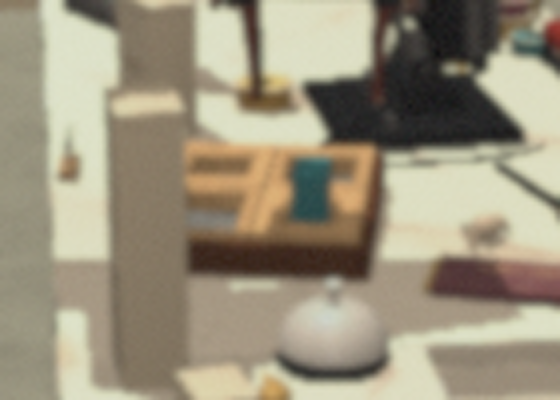

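The teal carton stands in the far-right opening at (312,190), with its top at z≈78 as it should be. Next I'll take carton_small, swinging out past the tall one.

Request:
{"fn": "jog_arm", "kwargs": {
  "steps": [
    {"dp": [0,-0.5,0.15],"claw": 1,"turn": [0,0,0.015]},
    {"dp": [0,-1,0.2],"claw": 1,"turn": [0,0,0.03]},
    {"dp": [0,-1,0.2],"claw": 1,"turn": [0,0,0.03]},
    {"dp": [0,-1,0.2],"claw": 1,"turn": [0,0,0.03]}
  ]
}}

```text
t: 10.97
ee_pos: [553.4, -62.6, 107.5]
orientation: [-1.567, 0.096, -0.108]
ft_force: [-0.4, 0.7, -0.0]
width: 87.9
```

Request:
{"fn": "jog_arm", "kwargs": {
  "steps": [
    {"dp": [0,-0.5,0],"claw": 1,"turn": [0,0,0.015]},
    {"dp": [0,-1,0],"claw": 1,"turn": [0,0,0.03]},
    {"dp": [0,-1,0],"claw": 1,"turn": [0,0,0.03]},
    {"dp": [0,-1,0],"claw": 1,"turn": [0,0,0.03]}
  ]
}}

```text
t: 11.3
ee_pos: [552.7, -143.0, 106.3]
orientation: [-1.568, 0.026, -0.035]
ft_force: [-0.1, -0.7, 0.2]
width: 87.9
```

Request:
{"fn": "jog_arm", "kwargs": {
  "steps": [
    {"dp": [0,-0.5,0],"claw": 1,"turn": [0,0,0.015]},
    {"dp": [0,-1,0],"claw": 1,"turn": [0,0,0.03]},
    {"dp": [0,-1,0],"claw": 1,"turn": [0,0,0.03]},
    {"dp": [0,-1,0],"claw": 1,"turn": [0,0,0.03]}
  ]
}}

```text
t: 11.63
ee_pos: [552.4, -222.5, 105.4]
orientation: [-1.567, -0.045, 0.038]
ft_force: [-0.2, 0.1, -0.1]
width: 87.7
```

Request:
{"fn": "jog_arm", "kwargs": {
  "steps": [
    {"dp": [0,-0.5,0],"claw": 1,"turn": [0,0,0.015]},
    {"dp": [0,-1,0],"claw": 1,"turn": [0,0,0.03]},
    {"dp": [-0.1,-1,0],"claw": 1,"turn": [0,0,0.03]},
    {"dp": [-0.1,-1,0],"claw": 1,"turn": [0,0,0.03]}
  ]
}}

```text
t: 11.97
ee_pos: [543.4, -301.3, 104.5]
orientation: [-1.562, -0.116, 0.111]
ft_force: [-0.2, 0.1, -0.4]
width: 87.5
```

Request:
{"fn": "jog_arm", "kwargs": {
  "steps": [
    {"dp": [-0.3,-0.4,0],"claw": 1,"turn": [0,0,0]},
    {"dp": [-0.7,-0.8,0],"claw": 1,"turn": [0,0,0.01]},
    {"dp": [-0.8,-0.8,0],"claw": 1,"turn": [0,0,0.01]},
    {"dp": [-0.8,-0.8,0],"claw": 1,"turn": [0,0,0.01]},
    {"dp": [-0.8,-0.8,0],"claw": 1,"turn": [0,0,0.01]}
  ]
}}

```text
t: 12.38
ee_pos: [479.6, -363.2, 104.4]
orientation: [-1.559, -0.139, 0.136]
ft_force: [0.8, 0.9, 0.4]
width: 88.1
```

```bash
python3 s.py 438 -396 65 0.2
```

```text
t 12.38 pos [ 479.6 -363.2  104.4] jaw yaw 0.175 fingers [ 0.002  0.007 -1.   ] q1,q6 [-0.67 -0.85] F [0.8 0.9 0.4] w 88.1
dp [-0.52  -0.409 -0.492] turn [-0.0023  0.0005  0.0079]
```

Request:
{"fn": "jog_arm", "kwargs": {
  "steps": [
    {"dp": [-0.4,-0.3,-0.1],"claw": 1,"turn": [-0.002,0,0.008]},
    {"dp": [-0.53,-0.41,-0.3],"claw": 1,"turn": [-0.002,0,0.008]},
    {"dp": [-0.53,-0.41,-0.45],"claw": 1,"turn": [-0.002,0,0.008]},
    {"dp": [-0.53,-0.41,-0.45],"claw": 1,"turn": [-0.002,0,0.008]},
    {"dp": [-0.53,-0.41,-0.45],"claw": 1,"turn": [-0.002,0,0.008]},
    {"dp": [-0.53,-0.41,-0.45],"claw": 1,"turn": [-0.002,0,0.008]}
  ]
}}

```text
t: 12.88
ee_pos: [438.8, -395.1, 68.7]
orientation: [-1.564, -0.16, 0.157]
ft_force: [0.3, -1.1, -0.2]
width: 87.9
```

```bash
python3 s.py 437 -396 11 0.2;python3 - <<'E'
from h import *
d=cam('side'); W=pts(d)
a=d['img'][200:320,200:360]
cv2.imwrite('pics/g7.png',cv2.resize(a,None,fx=4,fy=4,interpolation=cv2.INTER_CUBIC)[...,::-1])
E
```

```text
t 12.88 pos [ 438.8 -395.1   68.7] jaw yaw 0.202 fingers [ 0.002  0.001 -1.   ] q1,q6 [-0.75 -0.96] F [ 0.3 -1.1 -0.2] w 87.9
dp [-0.023 -0.011 -0.721] turn [-0.0003  0.0007 -0.0006]
```

View pics/g7.png

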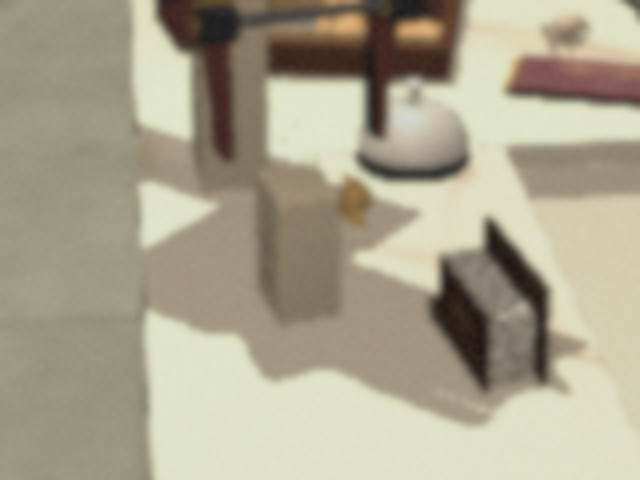

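The fingers at (222,155) and (378,135) straddle the small carton, whose top is at (300,185). I'll lower, grip and lift.

Request:
{"fn": "jog_arm", "kwargs": {
  "steps": [
    {"dp": [-0.02,-0.01,-0.3],"claw": 1,"turn": [0,0,0]},
    {"dp": [-0.02,-0.01,-0.55],"claw": 1,"turn": [0,0,0]},
    {"dp": [-0.02,-0.01,-0.72],"claw": 1,"turn": [0,0,0]},
    {"dp": [-0.02,-0.01,-0.72],"claw": 1,"turn": [0,0,0]},
    {"dp": [-0.02,-0.01,-0.72],"claw": 1,"turn": [0,0,0]},
    {"dp": [-0.02,-0.01,-0.72],"claw": 0,"turn": [0,0,0]},
    {"dp": [-0.02,-0.01,-0.72],"claw": 0,"turn": [0,0,0]},
    {"dp": [-0.02,-0.01,-0.72],"claw": 0,"turn": [0,0,0]},
    {"dp": [-0.02,-0.01,-0.72],"claw": 0,"turn": [0,0,0]},
    {"dp": [-0.02,-0.01,-0.72],"claw": 0,"turn": [0,0,0]},
    {"dp": [-0.02,-0.01,-0.72],"claw": 0,"turn": [0,0,0]},
    {"dp": [-0.02,-0.01,-0.72],"claw": 0,"turn": [0,0,0]}
  ]
}}

```text
t: 13.93
ee_pos: [437.2, -396.3, 11.6]
orientation: [-1.565, -0.161, 0.156]
ft_force: [-0.1, 0.6, 0.7]
width: 44.7
```

Request:
{"fn": "jog_arm", "kwargs": {
  "steps": [
    {"dp": [0,0,0],"claw": 0,"turn": [0,0,0]},
    {"dp": [0,0,0],"claw": 0,"turn": [0,0,0]},
    {"dp": [0,0,0],"claw": 0,"turn": [0,0,0]}
  ]
}}

```text
t: 14.18
ee_pos: [437.1, -396.3, 11.5]
orientation: [-1.565, -0.16, 0.156]
ft_force: [-0.2, -0.3, -0.8]
width: 40.3
```

Request:
{"fn": "jog_arm", "kwargs": {
  "steps": [
    {"dp": [0,0,0.1],"claw": 0,"turn": [0,0,0]},
    {"dp": [0,0,0.25],"claw": 0,"turn": [0,0,0]},
    {"dp": [0,0,0.5],"claw": 0,"turn": [0,0,0]},
    {"dp": [0,0,0.8],"claw": 0,"turn": [0,0,0]},
    {"dp": [0,0,0.8],"claw": 0,"turn": [0,0,0]},
    {"dp": [0,0,0.8],"claw": 0,"turn": [0,0,0]}
  ]
}}

```text
t: 14.68
ee_pos: [438.2, -397.3, 77.6]
orientation: [-1.568, -0.162, 0.154]
ft_force: [0.2, 0.3, -1.9]
width: 40.0
```

```bash
python3 s.py 490 149 120 -0.22;python3 - <<'E'
from h import *
d=cam('side'); W=pts(d); x,y,z=W[...,0],W[...,1],W[...,2]
m=(np.hypot(x-437,y+396)<40)&(z>20)&(z<115)
for lo in range(40,110,10):
    k=m&(z>=lo)&(z<lo+10); print(lo,k.sum(),np.percentile(x[k],[2,50,98]).round().tolist(),np.percentile(y[k],[2,50,98]).round().tolist())  if k.any() else 0
f=m&(z>60)&(z<80)&(y<-405); print(x[f].mean(),y[f].mean())
a=d['img'][180:300,200:360]
cv2.imwrite('pics/g8.png',cv2.resize(a,None,fx=4,fy=4,interpolation=cv2.INTER_CUBIC)[...,::-1])
E
```

```text
t 14.68 pos [ 438.2 -397.3   77.6] jaw yaw 0.202 fingers [ 0.006 -0.002 -1.   ] q1,q6 [-0.76 -0.96] F [ 0.2  0.3 -1.9] w 40.0
dp [0.648 6.828 0.53 ] turn [ 0.0011  0.0016 -0.1342]
60 31 [414.0, 437.0, 460.0] [-425.0, -418.0, -389.0]
70 81 [413.0, 434.0, 460.0] [-426.0, -420.0, -384.0]
80 75 [414.0, 434.0, 460.0] [-426.0, -420.0, -382.0]
90 77 [415.0, 437.0, 460.0] [-428.0, -420.0, -389.0]
100 77 [414.0, 435.0, 460.0] [-427.0, -420.0, -388.0]
438.79872601596844 -419.82472405448647
```

View pics/g8.png

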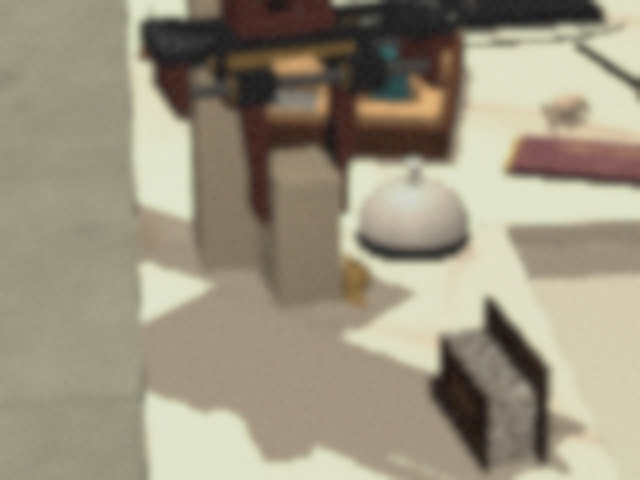

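The small carton hangs straight in the grip (width 40), its bottom edge at (305,300). I'll carry it round the far side of the tall one.

Request:
{"fn": "jog_arm", "kwargs": {
  "steps": [
    {"dp": [0.1,0.1,0.3],"claw": 0,"turn": [0,0,0]},
    {"dp": [0.4,0.4,0.55],"claw": 0,"turn": [0,0,0]},
    {"dp": [0.6,0.7,0.55],"claw": 0,"turn": [0,0,0]},
    {"dp": [0.6,0.7,0.55],"claw": 0,"turn": [0,0,0]},
    {"dp": [0.6,0.7,0.55],"claw": 0,"turn": [0,0,0]}
  ]
}}

```text
t: 15.15
ee_pos: [485.3, -339.0, 119.4]
orientation: [-1.565, -0.162, 0.159]
ft_force: [-1.2, -0.5, -1.3]
width: 39.8
```

Request:
{"fn": "jog_arm", "kwargs": {
  "steps": [
    {"dp": [0.3,0.4,0],"claw": 0,"turn": [0,0,-0.01]},
    {"dp": [0.5,0.8,0],"claw": 0,"turn": [0,0,-0.022]},
    {"dp": [0.5,0.95,0],"claw": 0,"turn": [0,0,-0.022]},
    {"dp": [0.5,0.95,0],"claw": 0,"turn": [0,0,-0.022]}
  ]
}}

```text
t: 15.48
ee_pos: [524.2, -260.8, 117.9]
orientation: [-1.566, -0.108, 0.109]
ft_force: [0.7, 0.2, -0.4]
width: 39.7
```

Request:
{"fn": "jog_arm", "kwargs": {
  "steps": [
    {"dp": [0,0.4,0],"claw": 0,"turn": [0,0,-0.01]},
    {"dp": [0,0.8,0],"claw": 0,"turn": [0,0,-0.022]},
    {"dp": [0,1,0],"claw": 0,"turn": [0,0,-0.022]},
    {"dp": [0,1,0],"claw": 0,"turn": [0,0,-0.022]}
  ]
}}

```text
t: 15.82
ee_pos: [522.3, -179.3, 117.0]
orientation: [-1.567, -0.053, 0.058]
ft_force: [0.2, -0.1, -0.4]
width: 39.9
```

Request:
{"fn": "jog_arm", "kwargs": {
  "steps": [
    {"dp": [0,0.4,0],"claw": 0,"turn": [0,0,-0.01]},
    {"dp": [0,0.8,0],"claw": 0,"turn": [0,0,-0.022]},
    {"dp": [0,1,0],"claw": 0,"turn": [0,0,-0.022]},
    {"dp": [0,1,0],"claw": 0,"turn": [0,0,-0.022]}
  ]
}}

```text
t: 16.15
ee_pos: [521.5, -98.6, 116.5]
orientation: [-1.567, 0.001, 0.007]
ft_force: [-0.1, -0.4, -0.5]
width: 40.4
```

Request:
{"fn": "jog_arm", "kwargs": {
  "steps": [
    {"dp": [0,0.4,0],"claw": 0,"turn": [0,0,-0.01]},
    {"dp": [0,0.8,0],"claw": 0,"turn": [0,0,-0.022]},
    {"dp": [0,1,0],"claw": 0,"turn": [0,0,-0.022]},
    {"dp": [0,1,0],"claw": 0,"turn": [0,0,-0.022]}
  ]
}}

```text
t: 16.48
ee_pos: [521.6, -18.4, 116.2]
orientation: [-1.567, 0.054, -0.046]
ft_force: [-0.1, 0.1, -1.0]
width: 39.8
```

Request:
{"fn": "jog_arm", "kwargs": {
  "steps": [
    {"dp": [-0.1,0.4,0],"claw": 0,"turn": [0,0,-0.01]},
    {"dp": [-0.2,0.8,0],"claw": 0,"turn": [0,0,-0.022]},
    {"dp": [-0.2,1,0],"claw": 0,"turn": [0,0,-0.022]},
    {"dp": [-0.2,1,0],"claw": 0,"turn": [0,0,-0.022]}
  ]
}}

```text
t: 16.82
ee_pos: [505.9, 61.7, 116.1]
orientation: [-1.565, 0.106, -0.099]
ft_force: [1.0, -0.4, -0.9]
width: 39.7
```

Request:
{"fn": "jog_arm", "kwargs": {
  "steps": [
    {"dp": [-0.1,0.4,0],"claw": 0,"turn": [0,0,-0.01]},
    {"dp": [-0.2,0.8,0],"claw": 0,"turn": [0,0,-0.022]},
    {"dp": [-0.2,1,0],"claw": 0,"turn": [0,0,-0.022]},
    {"dp": [-0.2,1,0],"claw": 0,"turn": [0,0,-0.022]},
    {"dp": [-0.2,1,0],"claw": 0,"turn": [0,0,-0.022]}
  ]
}}

```text
t: 17.23
ee_pos: [490.7, 140.2, 116.0]
orientation: [-1.562, 0.159, -0.153]
ft_force: [-0.9, -0.8, -0.9]
width: 40.0
```

```bash
python3 s.py 490 148 60 -0.22
```

```text
t 17.23 pos [490.7 140.2 116. ] jaw yaw -0.199 fingers [-0.004  0.003 -1.   ] q1,q6 [0.25 0.45] F [-0.9 -0.8 -0.9] w 40.0
dp [-0.009  0.098 -0.7  ] turn [-0.0011 -0.0012 -0.0068]
```

Request:
{"fn": "jog_arm", "kwargs": {
  "steps": [
    {"dp": [-0.009,0.098,-0.2],"claw": 0,"turn": [-0.001,-0.001,-0.007]},
    {"dp": [-0.009,0.098,-0.5],"claw": 0,"turn": [-0.001,-0.001,-0.007]},
    {"dp": [-0.009,0.098,-0.7],"claw": 0,"turn": [-0.001,-0.001,-0.007]},
    {"dp": [-0.009,0.098,-0.7],"claw": 0,"turn": [-0.001,-0.001,-0.007]},
    {"dp": [-0.009,0.098,-0.7],"claw": 0,"turn": [-0.001,-0.001,-0.007]},
    {"dp": [-0.009,0.098,-0.7],"claw": 0,"turn": [-0.001,-0.001,-0.007]}
  ]
}}

```text
t: 17.73
ee_pos: [490.9, 146.9, 60.6]
orientation: [-1.563, 0.174, -0.174]
ft_force: [-0.0, -0.1, -0.8]
width: 40.0
```

```bash
python3 s.py 490 148 29 -0.22;python3 - <<'E'
from h import *
d=cam('side'); W=pts(d); x,y,z=W[...,0],W[...,1],W[...,2]
m=(np.hypot(x-490,y-149)<40)&(z>52)&(z<130)
for lo in range(50,130,10):
    k=m&(z>=lo)&(z<lo+10); print(lo,k.sum(),np.percentile(x[k],[2,50,98]).round().tolist(),np.percentile(y[k],[2,50,98]).round().tolist())  if k.any() else 0
a=d['img'][150:250,220:360]
cv2.imwrite('pics/g9.png',cv2.resize(a,None,fx=4,fy=4,interpolation=cv2.INTER_CUBIC)[...,::-1])
E
```

```text
t 17.73 pos [490.9 146.9  60.6] jaw yaw -0.222 fingers [ 0.  0. -1.] q1,q6 [0.27 0.49] F [-0.  -0.1 -0.8] w 40.0
dp [-0.012  0.014 -0.396] turn [-0.0001  0.      0.0005]
50 28 [465.0, 488.0, 509.0] [116.0, 126.0, 143.0]
60 38 [467.0, 488.0, 513.0] [117.0, 124.0, 161.0]
70 39 [465.0, 485.0, 513.0] [116.0, 126.0, 159.0]
80 38 [465.0, 489.0, 513.0] [117.0, 126.0, 161.0]
90 39 [465.0, 485.0, 506.0] [115.0, 125.0, 135.0]
100 51 [460.0, 486.0, 519.0] [115.0, 126.0, 150.0]
110 45 [460.0, 488.0, 518.0] [114.0, 125.0, 144.0]
120 69 [460.0, 486.0, 516.0] [117.0, 130.0, 176.0]
```

View pics/g9.png

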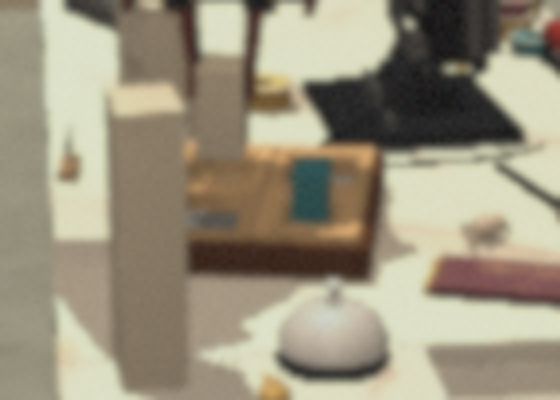

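The front face is at about (487,125), where (484.6,124.6) was expected, so it lines up. I'll lower and release.

Request:
{"fn": "jog_arm", "kwargs": {
  "steps": [
    {"dp": [-0.012,0.014,-0.06],"claw": 0,"turn": [0,0,0]},
    {"dp": [-0.012,0.014,-0.12],"claw": 0,"turn": [0,0,0]},
    {"dp": [-0.012,0.014,-0.18],"claw": 0,"turn": [0,0,0]},
    {"dp": [-0.012,0.014,-0.24],"claw": 0,"turn": [0,0,0]},
    {"dp": [-0.012,0.014,-0.3],"claw": 0,"turn": [0,0,0]},
    {"dp": [-0.012,0.014,-0.34],"claw": 0,"turn": [0,0,0]},
    {"dp": [-0.012,0.014,-0.38],"claw": 0,"turn": [0,0,0]},
    {"dp": [-0.012,0.014,-0.39],"claw": 0,"turn": [0,0,0]},
    {"dp": [-0.012,0.014,-0.4],"claw": 0,"turn": [0,0,0]},
    {"dp": [-0.012,0.014,-0.4],"claw": 0,"turn": [0,0,0]}
  ]
}}

```text
t: 18.62
ee_pos: [490.2, 148.4, 28.8]
orientation: [-1.563, 0.173, -0.174]
ft_force: [0.1, 0.1, -1.0]
width: 39.8
```

```bash
python3 s.py 490 148 27.5 -0.22
```

```text
t 18.62 pos [490.2 148.4  28.8] jaw yaw -0.221 fingers [ 0.001  0.001 -1.   ] q1,q6 [0.27 0.49] F [ 0.1  0.1 -1. ] w 39.8
dp [-0.002 -0.005 -0.017] turn [-0.0002  0.0002  0.0005]
```

Request:
{"fn": "jog_arm", "kwargs": {
  "steps": [
    {"dp": [0,0,-0.015],"claw": 0,"turn": [0,0,0]},
    {"dp": [0,0,-0.015],"claw": 0,"turn": [0,0,0]},
    {"dp": [0,0,-0.015],"claw": 1,"turn": [0,0,0]},
    {"dp": [0,0,-0.015],"claw": 1,"turn": [0,0,0]},
    {"dp": [0,0,-0.015],"claw": 1,"turn": [0,0,0]},
    {"dp": [0,0,-0.015],"claw": 1,"turn": [0,0,0]},
    {"dp": [0,0,-0.015],"claw": 1,"turn": [0,0,0]},
    {"dp": [0,0,-0.015],"claw": 1,"turn": [0,0,0]}
  ]
}}

```text
t: 19.28
ee_pos: [490.2, 148.4, 27.7]
orientation: [-1.563, 0.173, -0.174]
ft_force: [1.1, -0.3, 0.0]
width: 76.3
```

Request:
{"fn": "jog_arm", "kwargs": {
  "steps": [
    {"dp": [0,0,0.2],"claw": 1,"turn": [0,0,0]},
    {"dp": [0,0,0.6],"claw": 1,"turn": [0,0,0]},
    {"dp": [0,0,1],"claw": 1,"turn": [0,0,0]},
    {"dp": [0,0,1],"claw": 1,"turn": [0,0,0]},
    {"dp": [0,0,1],"claw": 1,"turn": [0,0,0]}
  ]
}}

```text
t: 19.7
ee_pos: [491.6, 148.8, 109.4]
orientation: [-1.562, 0.17, -0.177]
ft_force: [0.1, 0.6, 0.1]
width: 87.5
```

Request:
{"fn": "jog_arm", "kwargs": {
  "steps": [
    {"dp": [-0.1,0.3,0.3],"claw": 1,"turn": [0,0,0.03]},
    {"dp": [-0.15,0.7,0.4],"claw": 1,"turn": [0,0,0.06]},
    {"dp": [-0.15,1,0.4],"claw": 1,"turn": [0,0,0.06]},
    {"dp": [-0.15,1,0.4],"claw": 1,"turn": [0,0,0.06]}
  ]
}}

```text
t: 20.03
ee_pos: [479.6, 231.9, 141.0]
orientation: [-1.567, 0.02, -0.028]
ft_force: [-1.8, -0.2, -0.4]
width: 87.9
```

Request:
{"fn": "jog_arm", "kwargs": {
  "steps": [
    {"dp": [-0.1,0.5,0],"claw": 1,"turn": [0,0,0.03]},
    {"dp": [-0.15,1,0],"claw": 1,"turn": [0,0,0.06]},
    {"dp": [-0.15,1,0],"claw": 1,"turn": [0,0,0.06]},
    {"dp": [-0.15,1,0],"claw": 1,"turn": [0,0,0.06]},
    {"dp": [-0.15,1,0],"claw": 1,"turn": [0,0,0.06]}
  ]
}}

```text
t: 20.45
ee_pos: [466.6, 310.8, 139.5]
orientation: [-1.565, -0.125, 0.122]
ft_force: [0.1, -0.3, 0.0]
width: 87.7
```

```bash
python3 s.py 448.5 369.5 110 0.33
python3 - <<'E'
from h import *
d=cam('top'); W=pts(d); x,y,z=W[...,0],W[...,1],W[...,2]
m=(x>420)&(x<640)&(y>-60)&(y<220)&(z>56)&(z<110)
n,l,s,c=cv2.connectedComponentsWithStats(m.astype(np.uint8))
for i in range(1,n):
    if s[i,4]>30: print(s[i,4],x[l==i].mean().round(1),y[l==i].mean().round(1),np.median(z[l==i]).round(1))
e=d['img'][140:260,120:330]
cv2.imwrite('pics/g10.png',cv2.resize(e,None,fx=3.6,fy=3.6,interpolation=cv2.INTER_CUBIC)[...,::-1])
E
```

```text
t 20.45 pos [466.6 310.8 139.5] jaw yaw 0.158 fingers [ 0.002  0.003 -1.   ] q1,q6 [0.57 0.41] F [ 0.1 -0.3  0. ] w 87.7
dp [-0.227  0.734 -0.369] turn [-0.0009  0.0005  0.0548]
128 551.9 19.1 78.2
214 489.8 145.9 98.3
```

View pics/g10.png

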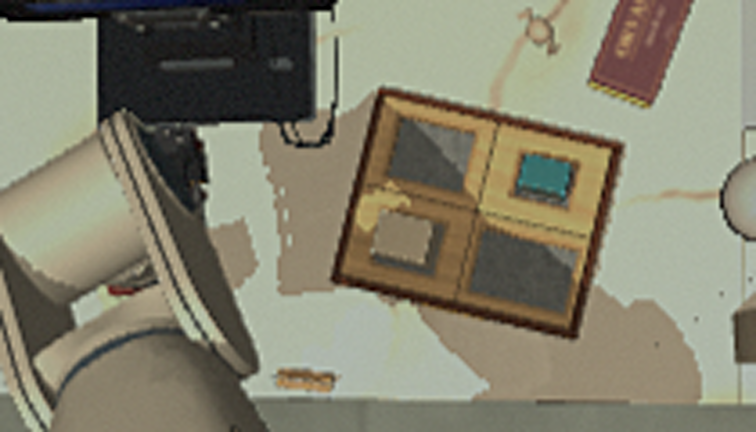

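Both stand in their openings: teal at (551.9,19.1) with its top at 78, small at (489.8,146) with its top at 98. Next is carton_mid.

Request:
{"fn": "jog_arm", "kwargs": {
  "steps": [
    {"dp": [-0.1,0.4,-0.1],"claw": 1,"turn": [-0.001,0,0.03]},
    {"dp": [-0.227,0.734,-0.3],"claw": 1,"turn": [-0.001,0,0.055]},
    {"dp": [-0.227,0.734,-0.3],"claw": 1,"turn": [-0.001,0,0.055]},
    {"dp": [-0.227,0.734,-0.3],"claw": 1,"turn": [-0.001,0,0.055]},
    {"dp": [-0.227,0.734,-0.3],"claw": 1,"turn": [-0.001,0,0.055]},
    {"dp": [-0.227,0.734,-0.3],"claw": 1,"turn": [-0.001,0,0.055]}
  ]
}}

```text
t: 21.0
ee_pos: [449.4, 367.8, 116.1]
orientation: [-1.556, -0.258, 0.255]
ft_force: [-0.2, 0.1, -1.0]
width: 87.5
```

```bash
python3 s.py 448.5 369.5 63.5 0.33;python3 - <<'E'
from h import *
d=cam('side'); W=pts(d); x,y,z=W[...,0],W[...,1],W[...,2]
m=(np.hypot(x-448,y-370)<75)&(z>60)&(z<125)
for lo in range(80,125,10):
    k=m&(z>=lo)&(z<lo+10); print(lo,k.sum(),np.percentile(x[k],[2,50,98]).round().tolist(),np.percentile(y[k],[2,50,98]).round().tolist())  if k.any() else 0
a=d['img'][120:220,210:350]
cv2.imwrite('pics/g11.png',cv2.resize(a,None,fx=4,fy=4,interpolation=cv2.INTER_CUBIC)[...,::-1])
E
```

```text
t 21.0 pos [449.4 367.8 116.1] jaw yaw 0.327 fingers [ 0.002  0.    -1.   ] q1,q6 [0.67 0.34] F [-0.2  0.1 -1. ] w 87.5
dp [-0.011  0.022 -0.658] turn [-0.      0.0007  0.0009]
80 45 [413.0, 447.0, 482.0] [321.0, 336.0, 399.0]
90 54 [413.0, 444.0, 482.0] [326.0, 336.0, 390.0]
100 50 [413.0, 446.0, 482.0] [323.0, 336.0, 388.0]
110 57 [413.0, 448.0, 483.0] [319.0, 339.0, 396.0]
120 27 [410.0, 440.0, 481.0] [323.0, 341.0, 406.0]
```

View pics/g11.png

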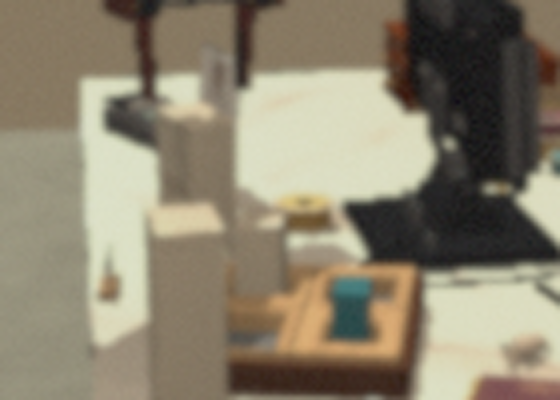

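The fingers at (148,95) and (243,80) straddle the mid carton's top (160–232,110). I'll lower and grip.

Request:
{"fn": "jog_arm", "kwargs": {
  "steps": [
    {"dp": [-0.011,0.022,-0.2],"claw": 1,"turn": [0,0,0]},
    {"dp": [-0.011,0.022,-0.4],"claw": 1,"turn": [0,0,0]},
    {"dp": [-0.011,0.022,-0.66],"claw": 1,"turn": [0,0,0]},
    {"dp": [-0.011,0.022,-0.66],"claw": 1,"turn": [0,0,0]},
    {"dp": [-0.011,0.022,-0.66],"claw": 1,"turn": [0,0,0]},
    {"dp": [-0.011,0.022,-0.66],"claw": 0,"turn": [0,0,0]},
    {"dp": [-0.011,0.022,-0.66],"claw": 0,"turn": [0,0,0]},
    {"dp": [-0.011,0.022,-0.66],"claw": 0,"turn": [0,0,0]},
    {"dp": [-0.011,0.022,-0.66],"claw": 0,"turn": [0,0,0]},
    {"dp": [-0.011,0.022,-0.66],"claw": 0,"turn": [0,0,0]},
    {"dp": [-0.011,0.022,-0.66],"claw": 0,"turn": [0,0,0]},
    {"dp": [-0.011,0.022,-0.66],"claw": 0,"turn": [0,0,0]}
  ]
}}

```text
t: 22.05
ee_pos: [448.8, 369.8, 63.8]
orientation: [-1.555, -0.259, 0.254]
ft_force: [0.0, -0.7, 1.6]
width: 49.9
```

Request:
{"fn": "jog_arm", "kwargs": {
  "steps": [
    {"dp": [0,0,0],"claw": 0,"turn": [0,0,0]},
    {"dp": [0,0,0],"claw": 0,"turn": [0,0,0]},
    {"dp": [0,0,0],"claw": 0,"turn": [0,0,0]}
  ]
}}

```text
t: 22.3
ee_pos: [448.8, 369.8, 63.8]
orientation: [-1.555, -0.259, 0.255]
ft_force: [0.4, 1.0, 1.0]
width: 50.0
```

Request:
{"fn": "jog_arm", "kwargs": {
  "steps": [
    {"dp": [0,0,0.1],"claw": 0,"turn": [0,0,0]},
    {"dp": [0,0,0.25],"claw": 0,"turn": [0,0,0]},
    {"dp": [0,0,0.5],"claw": 0,"turn": [0,0,0]},
    {"dp": [0,0,0.9],"claw": 0,"turn": [0,0,0]},
    {"dp": [0,0,0.9],"claw": 0,"turn": [0,0,0]},
    {"dp": [0,0,0.9],"claw": 0,"turn": [0,0,0]}
  ]
}}

```text
t: 22.8
ee_pos: [449.9, 370.8, 138.2]
orientation: [-1.553, -0.262, 0.251]
ft_force: [-0.4, -0.8, -3.7]
width: 50.1
```

```bash
python3 s.py 465.7 39.4 180 -0.22;python3 - <<'E'
from h import *
d=cam('side'); a=d['img'][100:220,210:370]
cv2.imwrite('pics/g12.png',cv2.resize(a,None,fx=4,fy=4,interpolation=cv2.INTER_CUBIC)[...,::-1])
E
```

```text
t 22.8 pos [449.9 370.8 138.2] jaw yaw 0.327 fingers [ 0.006  0.003 -1.   ] q1,q6 [0.67 0.34] F [-0.4 -0.8 -3.7] w 50.1
dp [ 0.197 -4.143  0.523] turn [-0.0005  0.0023 -0.1742]
```

View pics/g12.png

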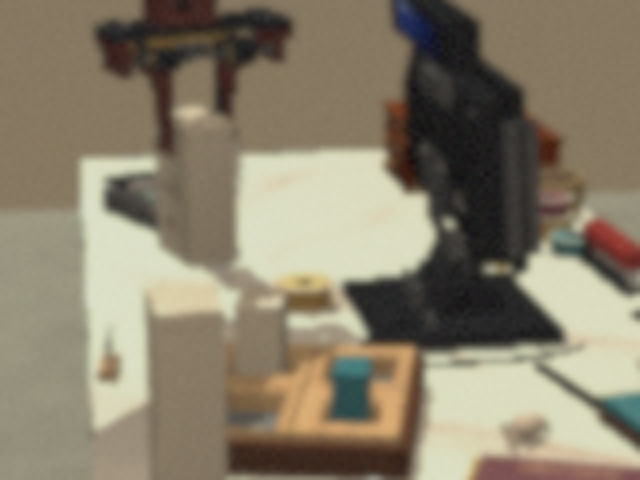

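It is held cleanly at (205,180), width 50. I'll carry it over the small carton, with its bottom about 130 mm up.

Request:
{"fn": "jog_arm", "kwargs": {
  "steps": [
    {"dp": [0,0,0.4],"claw": 0,"turn": [0,0,0]},
    {"dp": [0,-0.1,0.75],"claw": 0,"turn": [0,0,0]},
    {"dp": [0,-0.2,0.75],"claw": 0,"turn": [0,0,0]},
    {"dp": [0,-0.2,0.75],"claw": 0,"turn": [0,0,0]}
  ]
}}

```text
t: 23.18
ee_pos: [448.7, 352.8, 196.4]
orientation: [-1.555, -0.26, 0.253]
ft_force: [0.1, -0.1, -3.0]
width: 50.2
```

Request:
{"fn": "jog_arm", "kwargs": {
  "steps": [
    {"dp": [0.03,-0.4,0],"claw": 0,"turn": [0,0,-0.02]},
    {"dp": [0.05,-0.8,0],"claw": 0,"turn": [0,0,-0.044]},
    {"dp": [0.05,-0.98,0],"claw": 0,"turn": [0,0,-0.044]},
    {"dp": [0.05,-0.98,0],"claw": 0,"turn": [0,0,-0.044]}
  ]
}}

```text
t: 23.52
ee_pos: [450.9, 271.2, 194.0]
orientation: [-1.568, -0.147, 0.147]
ft_force: [0.3, 0.2, -3.0]
width: 49.6
```

Request:
{"fn": "jog_arm", "kwargs": {
  "steps": [
    {"dp": [0.03,-0.4,0],"claw": 0,"turn": [0,0,-0.02]},
    {"dp": [0.05,-0.8,0],"claw": 0,"turn": [0,0,-0.044]},
    {"dp": [0.05,-0.98,0],"claw": 0,"turn": [0,0,-0.044]},
    {"dp": [0.05,-0.98,0],"claw": 0,"turn": [0,0,-0.044]}
  ]
}}

```text
t: 23.85
ee_pos: [454.1, 190.9, 192.7]
orientation: [-1.574, -0.035, 0.04]
ft_force: [0.3, -0.2, -3.1]
width: 50.0
```

Request:
{"fn": "jog_arm", "kwargs": {
  "steps": [
    {"dp": [0.03,-0.4,0],"claw": 0,"turn": [0,0,-0.02]},
    {"dp": [0.05,-0.8,0],"claw": 0,"turn": [0,0,-0.044]},
    {"dp": [0.05,-0.98,0],"claw": 0,"turn": [0,0,-0.044]},
    {"dp": [0.05,-0.98,0],"claw": 0,"turn": [0,0,-0.044]}
  ]
}}

```text
t: 24.18
ee_pos: [457.9, 111.5, 191.9]
orientation: [-1.573, 0.075, -0.068]
ft_force: [0.5, 0.6, -4.0]
width: 50.0
```

Request:
{"fn": "jog_arm", "kwargs": {
  "steps": [
    {"dp": [0.03,-0.4,0],"claw": 0,"turn": [0,0,-0.02]},
    {"dp": [0.05,-0.8,0],"claw": 0,"turn": [0,0,-0.042]},
    {"dp": [0.05,-0.98,0],"claw": 0,"turn": [0,0,-0.042]},
    {"dp": [0.05,-0.98,0],"claw": 0,"turn": [0,0,-0.042]},
    {"dp": [0.05,-0.98,0],"claw": 0,"turn": [0,0,-0.042]},
    {"dp": [0.05,-0.98,0],"claw": 0,"turn": [0,0,-0.042]}
  ]
}}

```text
t: 24.68
ee_pos: [462.1, 34.6, 191.6]
orientation: [-1.566, 0.179, -0.17]
ft_force: [-0.0, 0.7, -3.5]
width: 49.6
```

```bash
python3 s.py 465.7 39.4 112 -0.22
```

```text
t 24.68 pos [462.1  34.6 191.6] jaw yaw -0.222 fingers [-0.006 -0.002 -1.   ] q1,q6 [0.05 0.27] F [-0.   0.7 -3.5] w 49.6
dp [ 0.045  0.06  -0.995] turn [ 0.0007 -0.0018  0.0006]
```

Request:
{"fn": "jog_arm", "kwargs": {
  "steps": [
    {"dp": [0.045,0.06,-0.2],"claw": 0,"turn": [0.0007,-0.0018,0]},
    {"dp": [0.045,0.06,-0.5],"claw": 0,"turn": [0.0007,-0.0018,0]},
    {"dp": [0.045,0.06,-0.8],"claw": 0,"turn": [0.0007,-0.0018,0]},
    {"dp": [0.045,0.06,-0.97],"claw": 0,"turn": [0.0007,-0.0018,0]},
    {"dp": [0.045,0.06,-0.97],"claw": 0,"turn": [0.0007,-0.0018,0]},
    {"dp": [0.045,0.06,-0.97],"claw": 0,"turn": [0.0007,-0.0018,0]},
    {"dp": [0.045,0.06,-0.97],"claw": 0,"turn": [0.0007,-0.0018,0]}
  ]
}}

```text
t: 25.27
ee_pos: [466.5, 40.3, 114.7]
orientation: [-1.563, 0.172, -0.174]
ft_force: [0.2, 0.3, -3.0]
width: 50.1
```

```bash
python3 s.py 465.7 39.4 81 -0.22;python3 - <<'E'
from h import *
d=cam('side'); W=pts(d); x,y,z=W[...,0],W[...,1],W[...,2]
m=(np.hypot(x-466,y-39)<58)&(z>50)&(z<180)
for lo in range(50,180,15):
    k=m&(z>=lo)&(z<lo+15); print(lo,k.sum(),np.percentile(x[k],[2,50,98]).round().tolist(),np.percentile(y[k],[2,50,98]).round().tolist())  if k.any() else 0
a=d['img'][150:250,220:360]
cv2.imwrite('pics/g13.png',cv2.resize(a,None,fx=4,fy=4,interpolation=cv2.INTER_CUBIC)[...,::-1])
E
```

```text
t 25.27 pos [466.5  40.3 114.7] jaw yaw -0.221 fingers [ 0.001  0.    -1.   ] q1,q6 [0.06 0.28] F [ 0.2  0.3 -3. ] w 50.1
dp [-0.01  -0.011 -0.422] turn [-0.0001  0.0004  0.0002]
50 57 [448.0, 468.0, 496.0] [-0.0, 6.0, 64.0]
65 62 [449.0, 471.0, 497.0] [-2.0, 6.0, 69.0]
80 61 [449.0, 467.0, 496.0] [-5.0, 5.0, 61.0]
95 64 [449.0, 471.0, 497.0] [-4.0, 4.0, 68.0]
110 62 [449.0, 470.0, 497.0] [-3.0, 5.0, 64.0]
125 64 [449.0, 468.0, 497.0] [-6.0, 5.0, 66.0]
140 75 [436.0, 465.0, 492.0] [-5.0, 5.0, 37.0]
155 95 [433.0, 459.0, 496.0] [-4.0, 4.0, 38.0]
170 68 [430.0, 461.0, 496.0] [-8.0, 6.0, 37.0]
```

View pics/g13.png

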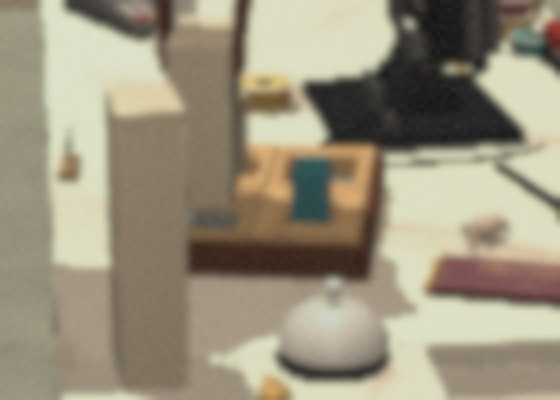

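The mid carton hangs upright over the near-right opening (215,210), and its corners agree with the plan to within a few mm. I'll lower it.

Request:
{"fn": "jog_arm", "kwargs": {
  "steps": [
    {"dp": [-0.01,-0.011,-0.06],"claw": 0,"turn": [0,0,0]},
    {"dp": [-0.01,-0.011,-0.12],"claw": 0,"turn": [0,0,0]},
    {"dp": [-0.01,-0.011,-0.18],"claw": 0,"turn": [0,0,0]},
    {"dp": [-0.01,-0.011,-0.24],"claw": 0,"turn": [0,0,0]},
    {"dp": [-0.01,-0.011,-0.3],"claw": 0,"turn": [0,0,0]},
    {"dp": [-0.01,-0.011,-0.34],"claw": 0,"turn": [0,0,0]},
    {"dp": [-0.01,-0.011,-0.38],"claw": 0,"turn": [0,0,0]},
    {"dp": [-0.01,-0.011,-0.4],"claw": 0,"turn": [0,0,0]},
    {"dp": [-0.01,-0.011,-0.415],"claw": 0,"turn": [0,0,0]},
    {"dp": [-0.01,-0.011,-0.415],"claw": 0,"turn": [0,0,0]}
  ]
}}

```text
t: 26.15
ee_pos: [465.6, 39.0, 81.4]
orientation: [-1.564, 0.173, -0.174]
ft_force: [0.6, -3.5, -4.3]
width: 50.1
```

```bash
python3 s.py 465.7 39.4 80 -0.22
```

```text
t 26.15 pos [465.6  39.   81.4] jaw yaw -0.221 fingers [ 0.001  0.    -1.   ] q1,q6 [0.06 0.28] F [ 0.6 -3.5 -4.3] w 50.1
dp [ 0.001  0.005 -0.018] turn [-0.      0.0004  0.0003]
```

The y force of -3.5 N says the carton's +y end is touching the wall. I'll ease it 3 mm in -y before setting it down.

Request:
{"fn": "jog_arm", "kwargs": {
  "steps": [
    {"dp": [-0.004,-0.02,0],"claw": 0,"turn": [0,0,0]},
    {"dp": [-0.008,-0.037,0],"claw": 0,"turn": [0,0,0]},
    {"dp": [-0.008,-0.037,0],"claw": 0,"turn": [0,0,0]},
    {"dp": [-0.008,-0.037,0],"claw": 0,"turn": [0,0,0]},
    {"dp": [-0.008,-0.037,-0.015],"claw": 0,"turn": [0,0,0]},
    {"dp": [-0.008,-0.037,-0.015],"claw": 0,"turn": [0,0,0]}
  ]
}}

```text
t: 26.65
ee_pos: [465.3, 36.3, 80.5]
orientation: [-1.563, 0.172, -0.175]
ft_force: [-0.1, 0.3, 2.4]
width: 50.0
```

```bash
python3 s.py 465.7 39.4 80 -0.22
```

```text
t 26.65 pos [465.3  36.3  80.5] jaw yaw -0.221 fingers [ 0.002  0.    -1.   ] q1,q6 [0.05 0.27] F [-0.1  0.3  2.4] w 50.0
dp [ 0.005  0.039 -0.007] turn [-0.0001  0.0006  0.0003]
```

Request:
{"fn": "jog_arm", "kwargs": {
  "steps": [
    {"dp": [0,0,0],"claw": 1,"turn": [0,0,0]},
    {"dp": [0,0,0],"claw": 1,"turn": [0,0,0]},
    {"dp": [0,0,0],"claw": 1,"turn": [0,0,0]},
    {"dp": [0,0,0],"claw": 1,"turn": [0,0,0]},
    {"dp": [0,0,0],"claw": 1,"turn": [0,0,0]},
    {"dp": [0,0,0],"claw": 1,"turn": [0,0,0]},
    {"dp": [0,0,0],"claw": 1,"turn": [0,0,0]}
  ]
}}

```text
t: 27.23
ee_pos: [465.3, 36.3, 80.5]
orientation: [-1.563, 0.172, -0.175]
ft_force: [0.4, -0.2, -0.6]
width: 87.2
```

Request:
{"fn": "jog_arm", "kwargs": {
  "steps": [
    {"dp": [0,0,0.2],"claw": 1,"turn": [0,0,0]},
    {"dp": [0,0,0.6],"claw": 1,"turn": [0,0,0]},
    {"dp": [0,0,1],"claw": 1,"turn": [0,0,0]},
    {"dp": [0,0,1],"claw": 1,"turn": [0,0,0]},
    {"dp": [0,0,1],"claw": 1,"turn": [0,0,0]}
  ]
}}

```text
t: 27.65
ee_pos: [466.7, 36.4, 162.1]
orientation: [-1.563, 0.169, -0.178]
ft_force: [0.7, 0.1, -0.2]
width: 88.3
```

Request:
{"fn": "jog_arm", "kwargs": {
  "steps": [
    {"dp": [-0.1,-0.3,0.3],"claw": 1,"turn": [0,0,0.015]},
    {"dp": [-0.2,-0.7,0.45],"claw": 1,"turn": [0,0,0.03]},
    {"dp": [-0.24,-0.95,0.45],"claw": 1,"turn": [0,0,0.03]},
    {"dp": [-0.24,-0.95,0.45],"claw": 1,"turn": [0,0,0.03]},
    {"dp": [-0.24,-0.95,0.45],"claw": 1,"turn": [0,0,0.03]}
  ]
}}

```text
t: 28.07
ee_pos: [446.6, -40.2, 197.0]
orientation: [-1.567, 0.098, -0.105]
ft_force: [-1.0, -0.5, -0.8]
width: 87.9
```

Request:
{"fn": "jog_arm", "kwargs": {
  "steps": [
    {"dp": [-0.1,-0.4,0],"claw": 1,"turn": [0,0,0.015]},
    {"dp": [-0.2,-0.8,0],"claw": 1,"turn": [0,0,0.03]},
    {"dp": [-0.24,-0.95,0],"claw": 1,"turn": [0,0,0.03]},
    {"dp": [-0.24,-0.95,0],"claw": 1,"turn": [0,0,0.03]},
    {"dp": [-0.24,-0.95,0],"claw": 1,"turn": [0,0,0.03]}
  ]
}}

```text
t: 28.48
ee_pos: [427.0, -115.6, 196.0]
orientation: [-1.568, 0.027, -0.03]
ft_force: [0.8, -0.1, -0.3]
width: 87.9
```

```bash
python3 s.py 407 -195.8 190 0.04
python3 - <<'E'
from h import *
d=cam('top'); W=pts(d); x,y,z=W[...,0],W[...,1],W[...,2]
m=(x>400)&(x<640)&(y>-60)&(y<220)&(z>56)&(z<170)
n,l,s,c=cv2.connectedComponentsWithStats(m.astype(np.uint8))
for i in range(1,n):
    if s[i,4]>30: print(s[i,4],x[l==i].mean().round(1),y[l==i].mean().round(1),np.median(z[l==i]).round(1))
e=d['img'][140:260,200:410]
cv2.imwrite('pics/g14.png',cv2.resize(e,None,fx=3.6,fy=3.6,interpolation=cv2.INTER_CUBIC)[...,::-1])
E
```

```text
t 28.48 pos [ 427.  -115.6  196. ] jaw yaw -0.037 fingers [ 0.002  0.003 -1.   ] q1,q6 [-0.29 -0.26] F [ 0.8 -0.1 -0.3] w 87.9
dp [-0.25  -1.003 -0.075] turn [-0.001   0.0007  0.0244]
130 551.8 19.2 77.7
214 489.8 145.9 98.2
465 466.1 41.4 150.8
```

View pics/g14.png

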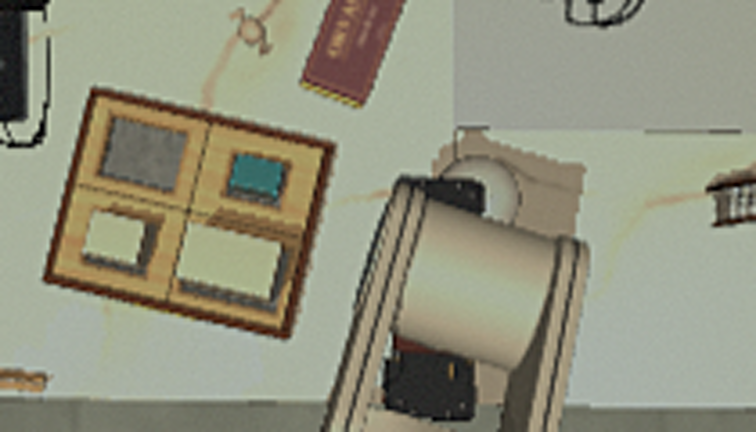

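Mid is in at (466.1,41.4), top at 151, and the other two haven't moved. Only the far-left opening is empty. Now carton_tall.

Request:
{"fn": "jog_arm", "kwargs": {
  "steps": [
    {"dp": [-0.1,-0.4,0],"claw": 1,"turn": [-0.001,0,0.01]},
    {"dp": [-0.25,-0.8,0],"claw": 1,"turn": [-0.001,0,0.024]},
    {"dp": [-0.25,-1,0],"claw": 1,"turn": [-0.001,0,0.024]},
    {"dp": [-0.25,-1,0],"claw": 1,"turn": [-0.001,0,0.024]},
    {"dp": [-0.25,-1,0],"claw": 1,"turn": [-0.001,0,0.024]},
    {"dp": [-0.25,-1,0],"claw": 1,"turn": [-0.001,0,0.024]}
  ]
}}

```text
t: 29.03
ee_pos: [407.4, -193.8, 195.9]
orientation: [-1.57, -0.033, 0.03]
ft_force: [-0.8, -0.4, 0.3]
width: 87.8
```

```bash
python3 s.py 407 -196 134 0.04;python3 - <<'E'
from h import *
d=cam('side')
a=d['img'][130:250,200:360]
cv2.imwrite('pics/g15.png',cv2.resize(a,None,fx=4,fy=4,interpolation=cv2.INTER_CUBIC)[...,::-1])
E
```

```text
t 29.03 pos [ 407.4 -193.8  195.9] jaw yaw 0.041 fingers [ 0.002  0.001 -1.   ] q1,q6 [-0.47 -0.51] F [-0.8 -0.4  0.3] w 87.8
dp [-0.006 -0.027 -0.774] turn [-0.0002  0.0006 -0.0002]
```

View pics/g15.png

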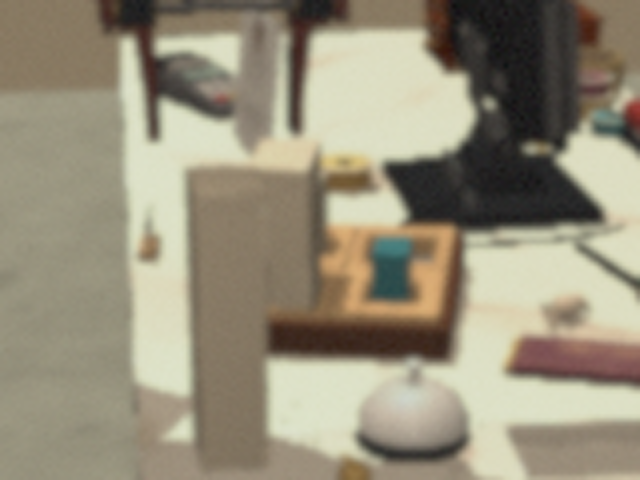

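The fingers at (152,135) and (297,130) straddle the tall carton's top (228,175). I'll lower and grip.

Request:
{"fn": "jog_arm", "kwargs": {
  "steps": [
    {"dp": [-0.006,-0.027,-0.2],"claw": 1,"turn": [0,0,0]},
    {"dp": [-0.006,-0.027,-0.45],"claw": 1,"turn": [0,0,0]},
    {"dp": [-0.006,-0.027,-0.77],"claw": 1,"turn": [0,0,0]},
    {"dp": [-0.006,-0.027,-0.77],"claw": 1,"turn": [0,0,0]},
    {"dp": [-0.006,-0.027,-0.77],"claw": 1,"turn": [0,0,0]},
    {"dp": [-0.006,-0.027,-0.77],"claw": 0,"turn": [0,0,0]},
    {"dp": [-0.006,-0.027,-0.77],"claw": 0,"turn": [0,0,0]},
    {"dp": [-0.006,-0.027,-0.77],"claw": 0,"turn": [0,0,0]},
    {"dp": [-0.006,-0.027,-0.77],"claw": 0,"turn": [0,0,0]},
    {"dp": [-0.006,-0.027,-0.77],"claw": 0,"turn": [0,0,0]},
    {"dp": [-0.006,-0.027,-0.77],"claw": 0,"turn": [0,0,0]},
    {"dp": [-0.006,-0.027,-0.77],"claw": 0,"turn": [0,0,0]}
  ]
}}

```text
t: 30.08
ee_pos: [406.9, -196.0, 134.6]
orientation: [-1.57, -0.034, 0.03]
ft_force: [-1.1, -0.5, 3.0]
width: 47.7
```

Request:
{"fn": "jog_arm", "kwargs": {
  "steps": [
    {"dp": [0,0,0],"claw": 0,"turn": [0,0,0]},
    {"dp": [0,0,0],"claw": 0,"turn": [0,0,0]},
    {"dp": [0,0,0],"claw": 0,"turn": [0,0,0]}
  ]
}}

```text
t: 30.33
ee_pos: [406.9, -196.1, 134.6]
orientation: [-1.57, -0.034, 0.03]
ft_force: [-0.1, -0.4, 1.2]
width: 48.0
```

Request:
{"fn": "jog_arm", "kwargs": {
  "steps": [
    {"dp": [0,0,0.1],"claw": 0,"turn": [0,0,0]},
    {"dp": [0,0,0.25],"claw": 0,"turn": [0,0,0]},
    {"dp": [0,0,0.5],"claw": 0,"turn": [0,0,0]},
    {"dp": [0,0,0.8],"claw": 0,"turn": [0,0,0]},
    {"dp": [0,0,1],"claw": 0,"turn": [0,0,0]},
    {"dp": [0,0,1],"claw": 0,"turn": [0,0,0]},
    {"dp": [0,0,1],"claw": 0,"turn": [0,0,0]}
  ]
}}

```text
t: 30.92
ee_pos: [407.2, -196.2, 215.2]
orientation: [-1.571, -0.035, 0.029]
ft_force: [-0.8, -0.4, -3.4]
width: 48.1
```

```bash
python3 s.py 576 129.8 300 -0.22;python3 - <<'E'
from h import *
d=cam('side')
a=d['img'][90:250,180:380]
cv2.imwrite('pics/g16.png',cv2.resize(a,None,fx=3.5,fy=3.5,interpolation=cv2.INTER_CUBIC)[...,::-1])
E
```

```text
t 30.92 pos [ 407.2 -196.2  215.2] jaw yaw 0.041 fingers [ 0.004 -0.    -1.   ] q1,q6 [-0.48 -0.52] F [-0.8 -0.4 -3.4] w 48.1
dp [2.11  4.076 1.061] turn [ 0.0003  0.0012 -0.083 ]
```

View pics/g16.png

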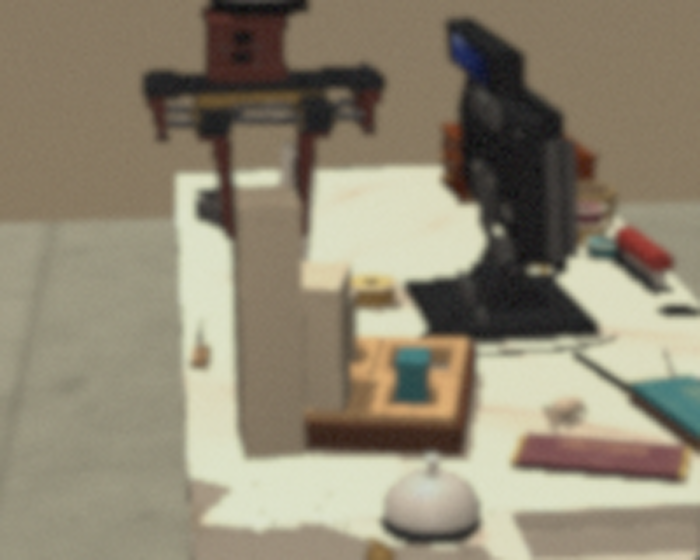

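The tall carton is held upright at (270,310), width 48. I'll carry it out beyond the mid carton and over the mint one.

Request:
{"fn": "jog_arm", "kwargs": {
  "steps": [
    {"dp": [0.1,0.1,0.3],"claw": 0,"turn": [0,0,0]},
    {"dp": [0.35,0.3,0.45],"claw": 0,"turn": [0,0,-0.008]},
    {"dp": [0.7,0.5,0.45],"claw": 0,"turn": [0,0,-0.016]},
    {"dp": [0.95,0.7,0.45],"claw": 0,"turn": [0,0,-0.016]},
    {"dp": [0.95,0.7,0.45],"claw": 0,"turn": [0,0,-0.016]},
    {"dp": [0.95,0.7,0.45],"claw": 0,"turn": [0,0,-0.016]}
  ]
}}

```text
t: 31.47
ee_pos: [481.9, -138.9, 248.3]
orientation: [-1.569, 0.007, -0.004]
ft_force: [-0.2, -0.5, -2.4]
width: 47.9
```

Request:
{"fn": "jog_arm", "kwargs": {
  "steps": [
    {"dp": [0.3,0.3,0],"claw": 0,"turn": [0,0,-0.008]},
    {"dp": [0.6,0.55,0],"claw": 0,"turn": [0,0,-0.016]},
    {"dp": [0.95,0.85,0],"claw": 0,"turn": [0,0,-0.016]},
    {"dp": [0.95,0.85,0],"claw": 0,"turn": [0,0,-0.016]},
    {"dp": [0.95,0.85,0],"claw": 0,"turn": [0,0,-0.016]}
  ]
}}

```text
t: 31.88
ee_pos: [557.2, -70.6, 246.7]
orientation: [-1.569, 0.047, -0.04]
ft_force: [-0.5, -0.5, -2.5]
width: 47.7
```

Request:
{"fn": "jog_arm", "kwargs": {
  "steps": [
    {"dp": [0.1,0.3,0],"claw": 0,"turn": [0,0,-0.008]},
    {"dp": [0.2,0.6,0],"claw": 0,"turn": [0,0,-0.016]},
    {"dp": [0.2,0.9,0],"claw": 0,"turn": [0,0,-0.016]},
    {"dp": [0.2,0.9,0],"claw": 0,"turn": [0,0,-0.016]}
  ]
}}

```text
t: 32.22
ee_pos: [571.4, 3.1, 245.7]
orientation: [-1.567, 0.088, -0.077]
ft_force: [-0.3, 1.1, -2.2]
width: 47.9
```

```bash
python3 s.py 576 129.8 250 -0.22
```

```text
t 32.22 pos [571.4   3.1 245.7] jaw yaw -0.105 fingers [-0.007  0.003 -1.   ] q1,q6 [-0.02  0.09] F [-0.3  1.1 -2.2] w 47.9
dp [0.057 1.584 0.053] turn [-0.001  -0.0022 -0.0366]
```

Request:
{"fn": "jog_arm", "kwargs": {
  "steps": [
    {"dp": [0.03,0.3,0],"claw": 0,"turn": [0,0,-0.01]},
    {"dp": [0.03,0.6,0],"claw": 0,"turn": [0,0,-0.02]},
    {"dp": [0.03,0.9,0],"claw": 0,"turn": [0,0,-0.02]},
    {"dp": [0.03,0.9,0],"claw": 0,"turn": [0,0,-0.02]}
  ]
}}

```text
t: 32.55
ee_pos: [572.4, 76.3, 245.1]
orientation: [-1.564, 0.138, -0.124]
ft_force: [1.0, 0.5, -2.1]
width: 47.7
```

Request:
{"fn": "jog_arm", "kwargs": {
  "steps": [
    {"dp": [0.03,0.3,0],"claw": 0,"turn": [0,-0.001,-0.01]},
    {"dp": [0.03,0.6,0],"claw": 0,"turn": [0,-0.001,-0.018]},
    {"dp": [0.03,0.65,0],"claw": 0,"turn": [0,-0.001,-0.018]},
    {"dp": [0.03,0.65,0],"claw": 0,"turn": [0,-0.001,-0.018]},
    {"dp": [0.03,0.65,0],"claw": 0,"turn": [0,-0.001,-0.018]},
    {"dp": [0.03,0.65,0],"claw": 0,"turn": [0,-0.001,-0.018]}
  ]
}}

```text
t: 33.05
ee_pos: [574.4, 126.5, 244.9]
orientation: [-1.561, 0.181, -0.171]
ft_force: [0.2, 1.2, -2.6]
width: 47.5
```

```bash
python3 s.py 576 129 184 -0.22
```

```text
t 33.05 pos [574.4 126.5 244.9] jaw yaw -0.224 fingers [-0.006  0.004 -1.   ] q1,q6 [0.19 0.42] F [ 0.2  1.2 -2.6] w 47.5
dp [ 0.019  0.031 -0.761] turn [-0.0011 -0.0019  0.0012]
```

Request:
{"fn": "jog_arm", "kwargs": {
  "steps": [
    {"dp": [0.019,0.031,-0.15],"claw": 0,"turn": [-0.001,-0.002,0.001]},
    {"dp": [0.019,0.031,-0.4],"claw": 0,"turn": [-0.001,-0.002,0.001]},
    {"dp": [0.019,0.031,-0.6],"claw": 0,"turn": [-0.001,-0.002,0.001]},
    {"dp": [0.019,0.031,-0.75],"claw": 0,"turn": [-0.001,-0.002,0.001]},
    {"dp": [0.019,0.031,-0.75],"claw": 0,"turn": [-0.001,-0.002,0.001]},
    {"dp": [0.019,0.031,-0.75],"claw": 0,"turn": [-0.001,-0.002,0.001]},
    {"dp": [0.019,0.031,-0.75],"claw": 0,"turn": [-0.001,-0.002,0.001]}
  ]
}}

```text
t: 33.63
ee_pos: [576.7, 128.7, 185.8]
orientation: [-1.563, 0.172, -0.175]
ft_force: [0.8, 0.4, -1.7]
width: 47.8
```

```bash
python3 s.py 576 129 152 -0.22;python3 - <<'E'
from h import *
d=cam('side'); W=pts(d); x,y,z=W[...,0],W[...,1],W[...,2]
m=(np.hypot(x-576,y-130)<45)&(z>50)&(z<260)
for lo in range(50,260,20):
    k=m&(z>=lo)&(z<lo+20); print(lo,k.sum(),np.percentile(x[k],[2,50,98]).round().tolist(),np.percentile(y[k],[2,50,98]).round().tolist())  if k.any() else 0
a=d['img'][90:250,180:380]
cv2.imwrite('pics/g17.png',cv2.resize(a,None,fx=3.5,fy=3.5,interpolation=cv2.INTER_CUBIC)[...,::-1])
E
```

```text
t 33.63 pos [576.7 128.7 185.8] jaw yaw -0.221 fingers [ 0.001  0.001 -1.   ] q1,q6 [0.2  0.42] F [ 0.8  0.4 -1.7] w 47.8
dp [-0.009  0.004 -0.422] turn [-0.0002  0.0005  0.0003]
50 59 [548.0, 578.0, 600.0] [93.0, 99.0, 124.0]
70 85 [548.0, 571.0, 599.0] [90.0, 99.0, 122.0]
90 87 [548.0, 571.0, 598.0] [90.0, 100.0, 118.0]
110 89 [548.0, 572.0, 598.0] [90.0, 100.0, 116.0]
130 81 [548.0, 572.0, 596.0] [91.0, 99.0, 108.0]
150 87 [548.0, 571.0, 596.0] [90.0, 99.0, 111.0]
170 90 [548.0, 571.0, 597.0] [89.0, 99.0, 119.0]
190 93 [547.0, 571.0, 606.0] [91.0, 99.0, 156.0]
210 98 [547.0, 571.0, 604.0] [90.0, 101.0, 128.0]
230 120 [543.0, 573.0, 605.0] [92.0, 101.0, 128.0]
250 94 [543.0, 574.0, 604.0] [93.0, 118.0, 155.0]
```

View pics/g17.png

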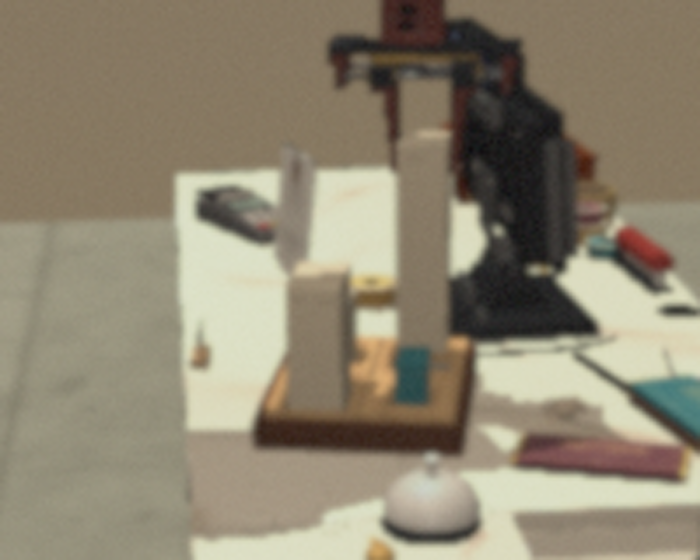

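The front face is centred at (571.5,99), where (569,98.6) was expected, and the carton is vertical. I'll lower it.

Request:
{"fn": "jog_arm", "kwargs": {
  "steps": [
    {"dp": [-0.012,0.004,-0.06],"claw": 0,"turn": [0,0,0]},
    {"dp": [-0.012,0.004,-0.12],"claw": 0,"turn": [0,0,0]},
    {"dp": [-0.012,0.004,-0.18],"claw": 0,"turn": [0,0,0]},
    {"dp": [-0.012,0.004,-0.24],"claw": 0,"turn": [0,0,0]},
    {"dp": [-0.012,0.004,-0.3],"claw": 0,"turn": [0,0,0]},
    {"dp": [-0.012,0.004,-0.34],"claw": 0,"turn": [0,0,0]},
    {"dp": [-0.012,0.004,-0.38],"claw": 0,"turn": [0,0,0]},
    {"dp": [-0.012,0.004,-0.4],"claw": 0,"turn": [0,0,0]},
    {"dp": [-0.012,0.004,-0.42],"claw": 0,"turn": [0,0,0]},
    {"dp": [-0.012,0.004,-0.42],"claw": 0,"turn": [0,0,0]}
  ]
}}

```text
t: 34.52
ee_pos: [575.8, 129.2, 152.1]
orientation: [-1.563, 0.172, -0.175]
ft_force: [-0.9, 0.7, -2.3]
width: 47.7
```

```bash
python3 s.py 576 129 150.6 -0.22
```

```text
t 34.52 pos [575.8 129.2 152.1] jaw yaw -0.221 fingers [ 0.002  0.001 -1.   ] q1,q6 [0.2  0.42] F [-0.9  0.7 -2.3] w 47.7
dp [ 0.002 -0.002 -0.019] turn [-0.0002  0.0006  0.0003]
```

Request:
{"fn": "jog_arm", "kwargs": {
  "steps": [
    {"dp": [0,0,-0.015],"claw": 0,"turn": [0,0,0]},
    {"dp": [0,0,-0.018],"claw": 0,"turn": [0,0,0]},
    {"dp": [0,0,-0.018],"claw": 0,"turn": [0,0,0]},
    {"dp": [0,0,-0.018],"claw": 1,"turn": [0,0,0]},
    {"dp": [0,0,-0.018],"claw": 1,"turn": [0,0,0]},
    {"dp": [0,0,-0.018],"claw": 1,"turn": [0,0,0]},
    {"dp": [0,0,-0.018],"claw": 1,"turn": [0,0,0]},
    {"dp": [0,0,-0.018],"claw": 1,"turn": [0,0,0]},
    {"dp": [0,0,-0.018],"claw": 1,"turn": [0,0,0]},
    {"dp": [0,0,-0.018],"claw": 1,"turn": [0,0,0]}
  ]
}}

```text
t: 35.35
ee_pos: [575.8, 129.2, 150.7]
orientation: [-1.563, 0.172, -0.175]
ft_force: [1.2, 0.0, -0.4]
width: 87.5
```

Request:
{"fn": "jog_arm", "kwargs": {
  "steps": [
    {"dp": [0,0,0.2],"claw": 1,"turn": [0,0,0]},
    {"dp": [0,0,0.6],"claw": 1,"turn": [0,0,0]},
    {"dp": [0,0,1],"claw": 1,"turn": [0,0,0]},
    {"dp": [0,0,1],"claw": 1,"turn": [0,0,0]},
    {"dp": [0,0,1],"claw": 1,"turn": [0,0,0]}
  ]
}}

```text
t: 35.77
ee_pos: [577.1, 129.5, 232.8]
orientation: [-1.562, 0.169, -0.178]
ft_force: [0.2, -0.2, -0.1]
width: 87.6
```

Request:
{"fn": "jog_arm", "kwargs": {
  "steps": [
    {"dp": [-0.1,-0.4,0],"claw": 1,"turn": [0,0,0]},
    {"dp": [-0.3,-0.9,0.1],"claw": 1,"turn": [0,0,0]},
    {"dp": [-0.3,-1,0.1],"claw": 1,"turn": [0,0,0]},
    {"dp": [-0.3,-1,0.1],"claw": 1,"turn": [0,0,0]}
  ]
}}

```text
t: 36.1
ee_pos: [552.1, 47.5, 240.0]
orientation: [-1.562, 0.172, -0.179]
ft_force: [0.3, 0.1, 0.7]
width: 87.8
```

Request:
{"fn": "jog_arm", "kwargs": {
  "steps": [
    {"dp": [-0.1,-0.5,0],"claw": 1,"turn": [0,0,0]},
    {"dp": [-0.3,-1,0],"claw": 1,"turn": [0,0,0]},
    {"dp": [-0.3,-1,0],"claw": 1,"turn": [0,0,0]},
    {"dp": [-0.3,-1,0],"claw": 1,"turn": [0,0,0]}
  ]
}}

```text
t: 36.43
ee_pos: [527.7, -33.2, 239.1]
orientation: [-1.561, 0.175, -0.18]
ft_force: [-0.2, -0.1, 0.2]
width: 87.9
```

Request:
{"fn": "jog_arm", "kwargs": {
  "steps": [
    {"dp": [-0.1,-0.5,0],"claw": 1,"turn": [0,0,0]},
    {"dp": [-0.3,-1,0],"claw": 1,"turn": [0,0,0]},
    {"dp": [-0.3,-1,0],"claw": 1,"turn": [0,0,0]},
    {"dp": [-0.3,-1,0],"claw": 1,"turn": [0,0,0]},
    {"dp": [-0.3,-1,0],"claw": 1,"turn": [0,0,0]},
    {"dp": [-0.3,-1,0],"claw": 1,"turn": [0,0,0]}
  ]
}}

```text
t: 36.93
ee_pos: [504.5, -111.6, 238.9]
orientation: [-1.561, 0.174, -0.179]
ft_force: [-0.5, 0.2, 0.1]
width: 87.9
```

```bash
python3 s.py
python3 - <<'E'
from h import *
d=cam('top'); W=pts(d); x,y,z=W[...,0],W[...,1],W[...,2]
for n,t,c in (('small',98,(490,149)),('mid',151,(466,39.4)),('tall',221,(576,130)),('mint',78,(551.5,20.5))):
    m=(np.hypot(x-c[0],y-c[1])<60)&(abs(z-t)<8)
    q=W[m]; A=np.c_[q[:,:2]-q[:,:2].mean(0),np.ones(len(q))]; p=np.linalg.lstsq(A,q[:,2],rcond=None)[0]
    print(n,m.sum(),q.mean(0).round(1),'off',(q.mean(0)[:2]-c).round(1),'slope',p[:2].round(3))
d0=dict(np.load('top0.npz'));W0=pts(d0)
for nm,uv in(('holder',(411,194)),('spool',(154,186))):
    for w in(W0,W):
        s=w[uv[1]-12:uv[1]+12,uv[0]-18:uv[0]+18].reshape(-1,3); s=s[s[:,2]>15]; s=s[(s[:,0]<602)]; print(nm,len(s),s.mean(0).round(1))
e=d['img'][140:260,120:330]; b=cam('side')['img'][120:280,180:390]
cv2.imwrite('pics/g18.png',np.vstack([cv2.resize(e,(525,300)),cv2.resize(b,(525,300))])[...,::-1])
E
```

```text
t 36.93 pos [ 504.5 -111.6  238.9] jaw yaw -0.225 fingers [ 0.003  0.002 -1.   ] q1,q6 [-0.24 -0.02] F [-0.5  0.2  0.1] w 87.9
small 192 [490.8 147.3  98.2] off [ 0.8 -1.7] slope [0.003 0.007]
mid 432 [467.6  41.5 151.3] off [1.6 2.1] slope [ 0.004 -0.007]
tall 354 [576.8 128.3 221.3] off [ 0.8 -1.7] slope [0.004 0.011]
mint 123 [552.3  19.2  78.1] off [ 0.8 -1.3] slope [0.072 0.011]
holder 332 [ 545.4 -463.7   43.7]
holder 326 [ 545.6 -463.8   44.1]
spool 268 [560.5 430.1  26.7]
spool 265 [560.4 430.1  26.5]
```

View pics/g18.png

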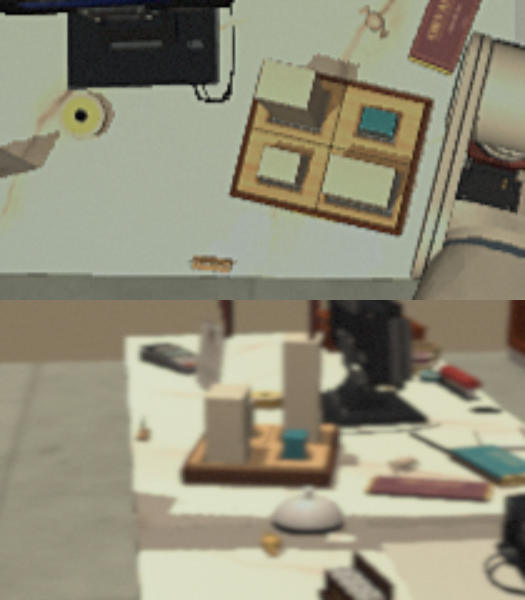

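All four stand with their tops at the right heights and their centres within 3 mm, and the spool and card holder haven't moved. The mint slope of 0.07 could be noise, so I'll average several frames.

Run:
```python
from h import *
Z=[]
for i in range(12):
    d=cam('top'); Z.append(d['range_z'].astype(float))
Z=np.array(Z); print('noise',np.median(Z.std(0))); d['range_z']=np.median(Z,0); W=pts(d); x,y,z=W[...,0],W[...,1],W[...,2]
for n,t,c in (('small',98,(490,149)),('mid',151,(466,39.4)),('tall',221,(576,130)),('mint',78,(551.5,20.5))):
    m=(np.hypot(x-c[0],y-c[1])<60)&(abs(z-t)<8)
    for er in (0,1,2):
        mm=cv2.erode(m.astype(np.uint8),np.ones((3,3)),iterations=er).astype(bool) if er else m
        q=W[mm]; A=np.c_[q[:,:2]-q[:,:2].mean(0),np.ones(len(q))]; p=np.linalg.lstsq(A,q[:,2],rcond=None)[0]
        print(n,er,mm.sum(),q.mean(0).round(1),'slope',p[:2].round(3))
```

```text
noise 4.677741366360289
small 0 194 [490.8 147.3  98.2] slope [0.009 0.006]
small 1 132 [490.6 147.3  98.4] slope [0.009 0.012]
small 2 83 [490.8 147.4  98.3] slope [-0.01   0.018]
mid 0 433 [467.6  41.5 151.3] slope [0.002 0.002]
mid 1 335 [467.5  41.5 151.4] slope [-0.002  0.004]
mid 2 248 [467.6  41.5 151.4] slope [0.001 0.003]
tall 0 356 [576.7 128.3 221.1] slope [0.011 0.006]
tall 1 269 [576.7 128.5 221.3] slope [0.002 0.001]
tall 2 196 [576.7 128.4 221.2] slope [-0.     0.002]
mint 0 122 [552.4  19.3  78.3] slope [0.008 0.002]
mint 1 73 [552.3  19.3  78.5] slope [-0.008  0.007]
mint 2 37 [552.5  19.5  78.5] slope [ 0.008 -0.001]
```

The slope was noise: all four cartons stand level. I'll hand the job in.

```bash
python3 -c "
from workcell import ctrl
o=ctrl.get_obs();print(o['t'],o['ft_force'].round(1),o['width']);print(ctrl.close_job())"
```

```text
37.6333 [ 0.8 -0.5 -0.3] 87.83774182792835
the job is handed in; nothing more can be done
None
```

All four cartons now stand in the inserts cut for them, and I handed the job in at about 38 s. I placed them in the order mint, small, mid, tall, lowering each to the floor of its opening before letting go.

**Last checks (top camera, 12 frames):**

| Carton | Offset from insert centre | Top height, measured / expected (mm) |
|---|---|---|
| small | about 2 mm | 98 / 98 |
| mid | about 3 mm | 151 / 151 |
| tall | about 2 mm | 221 / 221 |
| mint | about 1.5 mm | 78 / 78 |

- **Tilt:** every carton's top is level to about 0.02 rad. A single frame had suggested 0.07 for the mint carton, but averaging showed that was noise.
- **Bystanders:** the spool and card holder read the same to within 0.5 mm before and after. The arm stands clear, open and empty.

**What disagreed or went wrong:**
- **Fingertip height:** the fingertips sit about 39.5 mm higher than the TCP z the robot reports, judging by the side camera. My first grasp of the mint carton therefore closed in the air above it. I corrected for the offset from then on.
- **Mid carton:** it touched the wall of its opening on the way down, at about 3.5 N. I eased it 3 mm sideways before releasing it.

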